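# Scan the part cartons out and load the empty tray

## Robot

A 6-joint arm with a two-finger parallel gripper is mounted at the origin on a cart in front of the work surface, level with it; the furniture and walls round the work are solid. World frame = base frame: x ahead of the robot, y to its left, z up, the work surface at z = 0. Lengths are in mm, angles in rad, forces in N, time in s.
With the tool pointing down it reaches from about 375 to 825 mm from the base axis. Payload 5.5 kg.
Tool frame: the origin (TCP) lies on the front face of the gripper's body, between the roots of the fingers; the fingertips stand 73 mm ahead of it and the grasp point (between the pads) lies 54 mm ahead of it; z points along the fingers, y is the line along which they close (so a half turn about z gives the same grasp; the last joint's range is limited). The gripper opens to 85 mm and grips with 20 to 120 N. Pads are 22 mm wide; open, the fingers measure 114 mm over their backs; the gripper's body (76 mm by 85 mm) begins 54 mm behind the grasp point. The pads swing forward as they close: fully open they stand 13 mm farther back than shut.
Start: joints at [1.157, 0.314, -0.047, 1.21, 0, 1.571], TCP at [241.251, 549.357, 303.899] pointing down, gripper open.
Joint ranges: [-2.67, 2.67], [-0.69, 1.73], [-1.03, 1.25], [-2.08, 2.16], [-1.42, 1.45], [-3.14, 3.14]. Speed limits (rad/s): [2.39, 2.39, 3.01, 3.14, 3.14, 3.14].

## Interface

Orientations are given as a 3x3 rotation matrix whose columns are the frame's x, y, z axes.
In Python, from station import observe, grab_frame, camera_info, hand_in, find_in gives the robot as it stands.
- The arm moves only by the tool arm_command, never from a script. Its arguments are lists of equal length, an entry for each row: "xyz": the shift along the tool's x, y, z each as a share of 0.1 m, from -1 to 1, a list of three; "twist": the turn about the tool's z as a share of 45 degrees, from -1 to 1. In form: {"xyz": [[dx, dy, dz], ...], "twist": [twist, ...]}. A call has 1 to 8 rows; each row shifts and turns the commanded pose from where the row before left it, along the tool's axes as they then stand; what a row does not reach is not made up. A row lasts 1/12 s, in which the tool goes at most 41.7 mm and 7.16 degrees, less where a joint would pass 70% of its speed; a pose out of reach is approached as far as the arm can. A call with a number of a shift or a turn outside -1 to 1 is refused whole. A call with a gripper value outside its range is refused whole. "gripper" is the opening, from -1 (shut) to 1 (fully open), set as the call begins (left out, the last holds). The fingers move at their own pace and stop on an object; the grip force is fixed at half the most. Time passes only in rows, so rows that do not move let the fingers close. It gives the time, the measured TCP pose, the force, the opening and the grip force at its end, in the units of the state.
- observe(): the state, without advancing time (a new reading comes with each control period).
- grab_frame(name): name is "side" or "top" or "wrist"; returns the picture (400x640x3 uint8, red, green, blue); there is no depth.
- camera_info(name): a dict with "K" (3x3 intrinsics, pixels), "origin" and "attitude" of the camera in the world. Camera axes: x right, y up, looking along -z (the intrinsics and any distortion apply to the point x, -y, -z); pixel columns grow to the right and rows downward; lengths in mm; the calibration is good to about 2 mm. A picture is of the moment at which its call begins: read the wrist's pose just before it. camera_info takes no time and is no camera call; for the wrist camera it gives the pose at the moment of the call.
- hand_in(): hands the job in; it is judged then, once.
Trained networks look in the newest picture that a camera, given by its name, has taken for a name from the list of things; names that differ only in an ending like _2 or _b are one class to them, and where a whole thing is asked for, a point or a joint stands for the part that bears it (a point fixed in the world has none). Each returns a list of dicts, best first, with "p" (0 to 1); they miss things now and then, are a little off and sometimes report something else, mostly with a low value. They report only what shows in the picture. A call takes as long as a camera call.
- find_in(thing, camera): "location" ([column, row] as shares, 0 to 1, of the picture: columns of its width, rows of its height, amid what is visible of it).
The state is a dict: "t": time; "joint_positions": joint angles; "joint_vel": joint speeds; "joint_torque": joint torques, N m; "ee_pos": TCP position; "orientation": TCP orientation; "ft_force": force on the tool from outside, world axes, zero at the start; "torque": the same for the moment, N m; "grip_width": finger opening in mm; "grasp_force": force on a finger pad.
Only numpy, scipy, OpenCV 4.12 (cv2) and the standard library are available. Lean on these libraries where they do the work, as an engineer would, in place of code of your own. Each camera call takes 0.05 s, during which the arm holds its last target. There are 200 camera calls.

## Task

Book out the cartons that are on the desk: take the scanner and scan each one's bar-code label where it stands, in the order red, yellow, blue, green (skip colours that are not there), holding the scanner still for a good two seconds, about a hand's width (8 cm) in front of the label, pointing squarely at its centre. Then lay the scanner back in its cradle the way it lay, and stand all the cartons upright in whichever tray was empty at the start. Leave the thing in the other tray, and the tin, marker and screwdriver, where they are.

Things in the scene. Friction and masses are not known exactly. Their poses are not given: they have to be found in the camera images.
- carton_red_mid (a point): Closed brown cardboard carton with a red band round its top edge and a red strip across the top, upright; 60 mm deep (its x), 52 mm wide (its y, the usual way to grip it; across x also fits, where a neighbour stands close), 80 mm tall. This point is its centre, half-way up; z up. Its label is on its -x face. Absent in some starts
- carton_red_label (a point): Centre of the white 38 x 26 mm bar-code label on the -x face of the red-banded carton, 58 mm above the carton's underside; axes as the carton's, so the label faces along -x
- carton_yellow_mid (a point): Closed brown cardboard carton with a yellow band round its top edge and a yellow strip across the top, upright; 62 mm deep (its x), 56 mm wide (its y, the usual way to grip it; across x also fits, where a neighbour stands close), 86 mm tall. This point is its centre, half-way up; z up. Its label is on its -x face. Absent in some starts
- carton_yellow_label (a point): Centre of the white 38 x 26 mm bar-code label on the -x face of the yellow-banded carton, 62 mm above the carton's underside; axes as the carton's, so the label faces along -x
- carton_blue_mid (a point): Closed brown cardboard carton with a blue band round its top edge and a blue strip across the top, upright; 58 mm deep (its x), 50 mm wide (its y, the usual way to grip it; across x also fits, where a neighbour stands close), 78 mm tall. This point is its centre, half-way up; z up. Its label is on its -x face. Absent in some starts
- carton_blue_label (a point): Centre of the white 38 x 26 mm bar-code label on the -x face of the blue-banded carton, 56 mm above the carton's underside; axes as the carton's, so the label faces along -x
- carton_green_mid (a point): Closed brown cardboard carton with a green band round its top edge and a green strip across the top, upright; 60 mm deep (its x), 54 mm wide (its y, the usual way to grip it; across x also fits, where a neighbour stands close), 83 mm tall. This point is its centre, half-way up; z up. Its label is on its -x face. Absent in some starts
- carton_green_label (a point): Centre of the white 38 x 26 mm bar-code label on the -x face of the green-banded carton, 60 mm above the carton's underside; axes as the carton's, so the label faces along -x
- scanner_grip (a point): Hand-held bar-code scanner, a straight grey body 30 mm wide (y), 28 mm high, from x = -60 to +50 mm, with a black head (42 wide, 34 high) from x = +50 to +85 mm; 160 g. This point is the middle of the grip, 14 mm above its flat underside and near its centre of mass; x is the scanning direction (towards the red window), z up
- scanner_window (a point): Centre of the scanner's red window on the front of its head, 85 mm ahead (x) of and 2 mm above scanner_grip; axes as the scanner's. It reads straight along +x
- cradle_seat (a point): Scanner cradle, fixed: grey base plate 160 x 70 x 5 mm with two black U-shaped saddles, 10 mm thick, at x = -42 and x = +36 mm; the scanner lies in them with its grip between them. This point is on the seat surface, 18 mm above the desk, where the middle of the scanner's underside belongs (so a seated scanner_grip is 14 mm above it); saddle cheeks are 38 mm apart inside and 11 mm higher than the seat. x is the way the seated scanner points
- cradle_front (a point): Where the centre of the scanner's window belongs when it is seated: 85 mm ahead (x) of and 16 mm above cradle_seat
- tray_left: Blue open tray on the robot's left, fixed, 320 (its x) x 130 (y) x 24 mm high, walls and floor 4 mm; origin: centre of its underside, z up. Four cartons fit in a row along x
- tray_right: Blue open tray on the robot's right, fixed, 320 (its x) x 130 (y) x 24 mm high, walls and floor 4 mm; origin: centre of its underside, z up. Four cartons fit in a row along x
- tape_measure_mid (a point): Yellow tape measure, 34 x 70 x 64 mm, standing in the left tray when that tray is taken; its centre. Absent when it is the right tray that is taken
- stapler_mid (a point): Red and black stapler, 34 x 138 x 49 mm, standing in the right tray when that tray is taken; its centre. Absent when it is the left tray that is taken
- parts_tin: Bystander: open tin of nuts, 68 mm wide, 30 mm high, at the back; origin under its centre
- blue_marker: Bystander: marker pen lying at the back, 18 x 130 x 20 mm (y long); origin under its centre
- screwdriver: Bystander: yellow screwdriver lying at the back left, 24 x 168 x 24 mm (y long); origin under its centre

How it is judged (in metres and radians):
On the way, in this order (a step that is already met when the one before it is completed fails the run):
1. the scanner is lifted out of its cradle (z of scanner_grip in the frame of cradle_seat above 0.04 m), for 0.1 s.
2. red label scanned where the carton stands: window 40 to 130 mm in front, scanning line within 13 mm of its centre (sideways, up-down), within 0.26 rad of square, for 2 s (x of carton_red_label in the frame of scanner_window between 0.04 and 0.13 m and y of carton_red_label in the frame of scanner_window between -0.013 and 0.013 m and z of carton_red_label in the frame of scanner_window between -0.013 and 0.013 m and x of scanner_window in the frame of carton_red_label below -0.03 m and angle between the x axis of carton_red_label and the x axis of scanner_window, either way round below 0.26 rad and height (world z) of carton_red_mid below 0.05 m and angle between carton_red_mid's own z axis and vertical below 0.2 rad and horizontal distance between carton_red_mid and tray_left above 0.16 m and horizontal distance between carton_red_mid and tray_right above 0.16 m), for 2 s.
3. yellow label scanned where the carton stands: window 40 to 130 mm in front, scanning line within 13 mm of its centre (sideways, up-down), within 0.26 rad of square, for 2 s (x of carton_yellow_label in the frame of scanner_window between 0.04 and 0.13 m and y of carton_yellow_label in the frame of scanner_window between -0.013 and 0.013 m and z of carton_yellow_label in the frame of scanner_window between -0.013 and 0.013 m and x of scanner_window in the frame of carton_yellow_label below -0.03 m and angle between the x axis of carton_yellow_label and the x axis of scanner_window, either way round below 0.26 rad and height (world z) of carton_yellow_mid below 0.05 m and angle between carton_yellow_mid's own z axis and vertical below 0.2 rad and horizontal distance between carton_yellow_mid and tray_left above 0.16 m and horizontal distance between carton_yellow_mid and tray_right above 0.16 m), for 2 s.
4. blue label scanned where the carton stands: window 40 to 130 mm in front, scanning line within 13 mm of its centre (sideways, up-down), within 0.26 rad of square, for 2 s (x of carton_blue_label in the frame of scanner_window between 0.04 and 0.13 m and y of carton_blue_label in the frame of scanner_window between -0.013 and 0.013 m and z of carton_blue_label in the frame of scanner_window between -0.013 and 0.013 m and x of scanner_window in the frame of carton_blue_label below -0.03 m and angle between the x axis of carton_blue_label and the x axis of scanner_window, either way round below 0.26 rad and height (world z) of carton_blue_mid below 0.05 m and angle between carton_blue_mid's own z axis and vertical below 0.2 rad and horizontal distance between carton_blue_mid and tray_left above 0.16 m and horizontal distance between carton_blue_mid and tray_right above 0.16 m), for 2 s.
5. green label scanned where the carton stands: window 40 to 130 mm in front, scanning line within 13 mm of its centre (sideways, up-down), within 0.26 rad of square, for 2 s (x of carton_green_label in the frame of scanner_window between 0.04 and 0.13 m and y of carton_green_label in the frame of scanner_window between -0.013 and 0.013 m and z of carton_green_label in the frame of scanner_window between -0.013 and 0.013 m and x of scanner_window in the frame of carton_green_label below -0.03 m and angle between the x axis of carton_green_label and the x axis of scanner_window, either way round below 0.26 rad and height (world z) of carton_green_mid below 0.05 m and angle between carton_green_mid's own z axis and vertical below 0.2 rad and horizontal distance between carton_green_mid and tray_left above 0.16 m and horizontal distance between carton_green_mid and tray_right above 0.16 m), for 2 s.
At the end, for the whole second after the job is handed in: The scanner lies in its cradle, level and pointing as before (within 20 mm along, 10 mm across); every carton present stands upright (within 0.15 rad) on the floor of one tray, the one without the tape measure or stapler; nothing else was moved more than 25 mm (x of scanner_grip in the frame of cradle_seat between -0.02 and 0.02 m and y of scanner_grip in the frame of cradle_seat between -0.01 and 0.01 m and z of scanner_grip in the frame of cradle_seat between 0.009 and 0.018 m and angle between scanner_grip's own z axis and vertical below 0.1 rad and distance between scanner_window and cradle_front below 0.035 m and ((x of carton_red_mid in the frame of tray_left between -0.135 and 0.135 m and y of carton_red_mid in the frame of tray_left between -0.05 and 0.05 m and z of carton_red_mid in the frame of tray_left below 0.052 m and x of carton_yellow_mid in the frame of tray_left between -0.135 and 0.135 m and y of carton_yellow_mid in the frame of tray_left between -0.05 and 0.05 m and z of carton_yellow_mid in the frame of tray_left below 0.055 m and x of carton_blue_mid in the frame of tray_left between -0.135 and 0.135 m and y of carton_blue_mid in the frame of tray_left between -0.05 and 0.05 m and z of carton_blue_mid in the frame of tray_left below 0.051 m and x of carton_green_mid in the frame of tray_left between -0.135 and 0.135 m and y of carton_green_mid in the frame of tray_left between -0.05 and 0.05 m and z of carton_green_mid in the frame of tray_left below 0.0535 m) or (x of carton_red_mid in the frame of tray_right between -0.135 and 0.135 m and y of carton_red_mid in the frame of tray_right between -0.05 and 0.05 m and z of carton_red_mid in the frame of tray_right below 0.052 m and x of carton_yellow_mid in the frame of tray_right between -0.135 and 0.135 m and y of carton_yellow_mid in the frame of tray_right between -0.05 and 0.05 m and z of carton_yellow_mid in the frame of tray_right below 0.055 m and x of carton_blue_mid in the frame of tray_right between -0.135 and 0.135 m and y of carton_blue_mid in the frame of tray_right between -0.05 and 0.05 m and z of carton_blue_mid in the frame of tray_right below 0.051 m and x of carton_green_mid in the frame of tray_right between -0.135 and 0.135 m and y of carton_green_mid in the frame of tray_right between -0.05 and 0.05 m and z of carton_green_mid in the frame of tray_right below 0.0535 m)) and angle between each of carton_red_mid, carton_yellow_mid, carton_blue_mid, carton_green_mid's own z axis and vertical below 0.15 rad and horizontal distance between each of carton_red_mid, carton_yellow_mid, carton_blue_mid, carton_green_mid and tape_measure_mid above 0.18 m and horizontal distance between each of carton_red_mid, carton_yellow_mid, carton_blue_mid, carton_green_mid and stapler_mid above 0.18 m); the robot touches nothing.
It fails at once if the tape measure is moved more than 25 mm (distance of tape_measure_mid from where it was at the start of the episode above 0.025 m).
It fails at once if the stapler is moved more than 25 mm (distance of stapler_mid from where it was at the start of the episode above 0.025 m).
It fails at once if the parts tin is moved more than 25 mm (distance of parts_tin from where it was at the start of the episode above 0.025 m).
It fails at once if the marker is moved more than 25 mm (distance of blue_marker from where it was at the start of the episode above 0.025 m).
It fails at once if the screwdriver is moved more than 25 mm (distance of screwdriver from where it was at the start of the episode above 0.025 m).
Of tape_measure, stapler only 1 to 1 are there at a start; the rules pass over those that are not, and their reading is None.
Of carton_red, carton_yellow, carton_blue, carton_green only 3 to 4 are there at a start; the rules pass over those that are not, and their reading is None.
At some moment in a run one of carton_red, carton_yellow, carton_blue, carton_green may be knocked a few centimetres aside while the robot is not near it.
It also fails if it takes over 210 s, if anything falls off the work surface, if the arm or the gripper's body presses on something with over 40 N, if the wrist force passes 120 N, or if a joint passes its speed limit or range.

## Working session

There is one attempt and no reset: what is moved stays moved. The work goes in short steps, Python scripts to look and compute and a tool call to move; the robot and the scene stay as the last step left them, time stands still between calls to the robot, and variables do not carry over. Pictures are saved under pics/ and viewed, at most 14 in all, crops included, and the job is handed in when it is done.

Besides the shell and the picture viewer there is one more tool, called after "Call:" as name(argument=value, ...), one argument or row to a line, values as JSON. arm_command: Moves the arm, as the interface text tells. Its arguments: {"type":"object","properties":{"xyz":{"type":"array"},"twist":{"type":"array"},"gripper":{"type":"number"}},"required":["xyz","twist"]}

```bash
mkdir -p pics; ls; cat > h.py <<'E'
import numpy as np, cv2
from station import *
def pix2ray(cam,uv,ci=None):
    ci=ci or camera_info(cam); K=np.array(ci["K"]); R=np.array(ci["attitude"]); o=np.array(ci["origin"])
    d=np.linalg.inv(K)@np.array([uv[0],uv[1],1.]); d=R@np.array([d[0],-d[1],-d[2]]); return o,d
def onz(cam,uv,z,ci=None):
    o,d=pix2ray(cam,uv,ci); return o+d*(z-o[2])/d[2]
def proj(cam,p,ci=None):
    ci=ci or camera_info(cam); K=np.array(ci["K"]); R=np.array(ci["attitude"]); o=np.array(ci["origin"])
    q=R.T@(np.array(p,float)-o); q=K@np.array([q[0],-q[1],-q[2]]); return q[:2]/q[2]
def save(cam,n):
    f=grab_frame(cam); cv2.imwrite(f"pics/{n}.png",f[:,:,::-1]); return f
E
python3 - <<'E'
from h import *
s=observe(); print({k:np.round(v,3).tolist() for k,v in s.items()})
for c in("top","side","wrist"):
    save(c,c+"0"); ci=camera_info(c); print(c,{k:np.round(v,3).tolist() if not isinstance(v,str) else v for k,v in ci.items()})
a=[cv2.imread(f"pics/{c}0.png") for c in("top","side")]
for t in ["carton_red_mid","carton_yellow_mid","carton_blue_mid","carton_green_mid","scanner_grip","scanner_window","tape_measure_mid","stapler_mid","tray_left","tray_right","parts_tin","blue_marker","screwdriver"]:
    for c in ("top","side"):
        r=find_in(t,c)[:2]; print(t,c,[(round(x["p"],2),np.round(np.array(x["location"])*[640,400]).tolist()) for x in r])
E
```

```text
pics
{'t': 0.0, 'joint_positions': [1.157, 0.314, -0.048, 1.21, 0.0, 1.571], 'joint_vel': [-0.0, 0.001, 0.002, -0.001, -0.0, -0.002], 'joint_torque': [0.002, -53.959, 33.975, 0.019, 0.0, 0.0], 'ee_pos': [241.049, 548.937, 303.046], 'orientation': [[-0.916, 0.402, -0.001], [0.402, 0.916, -0.002], [0.0, -0.002, -1.0]], 'ft_force': [0.754, -0.202, 0.765], 'torque': [0.032, -0.015, -0.031], 'grasp_force': 0.0, 'grip_width': 85.325}
top {'K': [[419.213, 0.0, 319.583], [0.0, 419.213, 196.341], [0.0, 0.0, 1.0]], 'origin': [459.91, 33.116, 1156.11], 'attitude': [[0.007, 0.988, -0.156], [-1.0, 0.007, 0.002], [0.003, 0.156, 0.988]]}
side {'K': [[392.117, 0.0, 313.848], [0.0, 392.117, 203.858], [0.0, 0.0, 1.0]], 'origin': [355.281, -532.46, 790.902], 'attitude': [[0.886, 0.36, -0.293], [-0.464, 0.67, -0.579], [-0.012, 0.649, 0.761]]}
wrist {'K': [[275.754, 0.0, 322.741], [0.0, 275.754, 200.219], [0.0, 0.0, 1.0]], 'origin': [173.81, 577.894, 372.949], 'attitude': [[0.402, -0.878, -0.261], [0.916, 0.385, 0.116], [-0.001, -0.285, 0.958]]}
carton_red_mid top []
carton_red_mid side []
carton_yellow_
[... 419 characters left out ...]
 (0.64, [440.0, 255.0])]
scanner_window side [(0.63, [239.0, 230.0])]
tape_measure_mid top [(0.69, [214.0, 254.0])]
tape_measure_mid side [(0.59, [217.0, 161.0]), (0.23, [362.0, 250.0])]
stapler_mid top []
stapler_mid side []
tray_left top [(0.69, [295.0, 143.0]), (0.58, [213.0, 263.0])]
tray_left side [(0.78, [210.0, 170.0]), (0.23, [359.0, 250.0])]
tray_right top [(0.96, [439.0, 257.0])]
tray_right side [(0.83, [327.0, 358.0])]
parts_tin top [(0.83, [346.0, 140.0])]
parts_tin side [(0.7, [385.0, 210.0])]
blue_marker top [(0.77, [296.0, 145.0])]
blue_marker side [(0.59, [355.0, 181.0]), (0.36, [207.0, 172.0])]
screwdriver top [(0.8, [189.0, 181.0])]
screwdriver side [(0.59, [278.0, 131.0])]
```

View pics/top0.png

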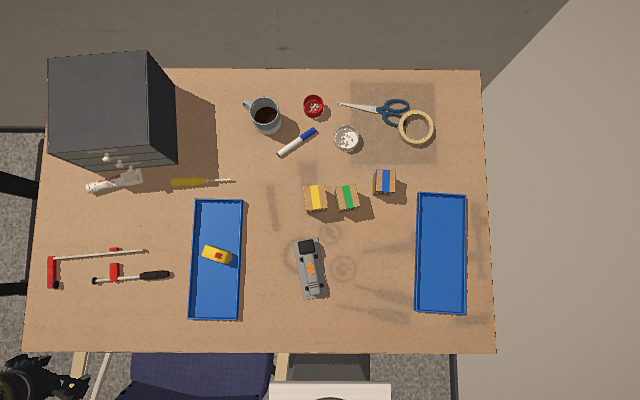

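View pics/side0.png

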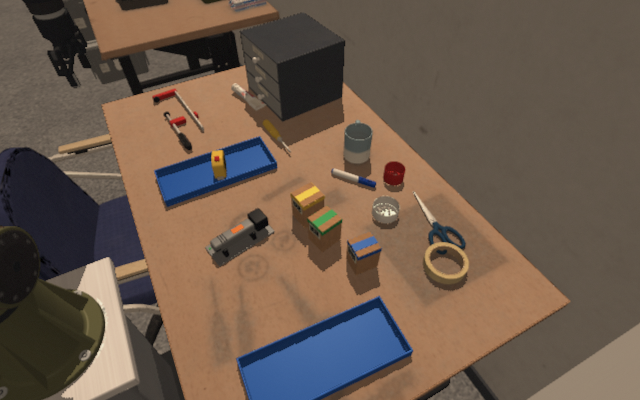

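Only yellow (315,198), green (347,197) and blue (385,181) cartons are there. The tape measure is in the left tray at (217,254), so the right tray is empty. The scanner lies at (310,268), head away from the robot.

```bash
python3 - <<'E'
from h import *
f=cv2.imread("pics/top0.png")
c=cv2.resize(f[160:305,280:410],None,fx=4,fy=4,interpolation=cv2.INTER_CUBIC)
cv2.imwrite("pics/c1.png",c)
for n,uv,z in [("y",(315,198),86),("g",(347,197),83),("b",(385,181),78),("scan",(310,268),32)]: print(n,onz("top",uv,z).round())
print([onz("top",u,24).round().tolist() for u in [(419,193),(467,195),(415,311),(466,313)]])
E
```

```text
y [624.  43.  86.]
g [628. -40.  83.]
b [ 672. -140.   78.]
scan [445.  55.  32.]
[[649.0, -241.0, 24.0], [645.0, -373.0, 24.0], [336.0, -221.0, 24.0], [331.0, -355.0, 24.0]]
```

View pics/c1.png

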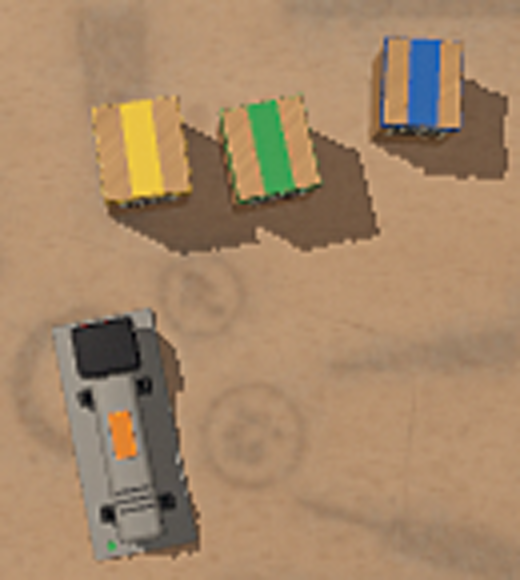

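```bash
cat >> h.py <<'E'
def head(R): return np.degrees(np.arctan2(R[1][0],R[0][0]))
def wrap(d): return (d+180)%360-180
def plan(tgts,vmax=36.,start=None):
    """tgts: list of (x,y,z,a_deg) TCP; tool x heading a. prints rows, in calls of 8"""
    s=observe(); p=np.array(s["ee_pos"]); a=head(s["orientation"])
    if start is not None: p=np.array(start[:3],float); a=start[3]
    rows=[]
    for t in tgts:
        t=np.array(t,float); da=wrap(t[3]-a)
        n=max(1,int(np.ceil(np.linalg.norm(t[:3]-p)/vmax)),int(np.ceil(abs(da)/6.8)))
        for i in range(n):
            k=n-i; d=(t[:3]-p)/k; tw=round(-wrap(t[3]-a)/k/45,3); r=np.radians(a)
            R=np.array([[np.cos(r),np.sin(r),0],[np.sin(r),-np.cos(r),0],[0,0,-1]])
            q=np.round(R.T@d/100,3 if k==1 else 2); p=p+R@q*100; a-=tw*45
            rows.append((q.tolist(),tw))
    for i in range(0,len(rows),8):
        print('{"xyz":',[r[0] for r in rows[i:i+8]],', "twist":',[r[1] for r in rows[i:i+8]],'}')
    print("end",p.round(1),round(a,1),len(rows))
def box(cs,z,crop=(280,160,4)):
    P=np.array([onz("top",(crop[0]+(c[0]+.5)/crop[2]-.5,crop[1]+(c[1]+.5)/crop[2]-.5),z) for c in cs])[:,:2]
    tl,tr,br,bl=P; ax=(tl-bl)+(tr-br)
    return P.mean(0).round(1),round(float(np.degrees(np.arctan2(ax[1],ax[0]))),1),[round(float(np.linalg.norm(v)),1) for v in(tl-bl,tr-br,tl-tr,bl-br)]
E
python3 - <<'E'
from h import *
print("y",box([(93,107),(177,97),(190,192),(107,203)],86))
print("g",box([(220,111),(304,97),(320,187),(237,201)],83))
print("b",box([(383,38),(463,40),(461,132),(380,127)],78))
print("plate",box([(52,328),(152,310),(200,548),(97,558)],5))
q=lambda c,z:onz("top",(280+c[0]/4,160+c[1]/4),z)[:2]
print("scan front",q((102,322),51),"tail",q((140,540),46))
print("tray",box([(419,193),(467,195),(466,313),(415,311)],24,(0,0,1)))
# approach above scanner: camera look
plan([(400,60,230,190)])
E
```

```text
y (array([626.7,  42.7]), 8.4, [63.4, 62.7, 54.9, 53.8])
g (array([628.2, -40.5]), 10.1, [59.9, 59.9, 55.5, 54.4])
b (array([ 672.6, -140.3]), -2.6, [59.5, 61.4, 52.6, 52.9])
plate (array([443.9,  53.1]), 11.9, [156.4, 162.2, 69.4, 69.2])
scan front [516.43542857  67.1333129 ] tail [376.58093665  41.08160449]
tray (array([ 490.3, -297.6]), -3.4, [314.5, 314.0, 131.4, 133.7])
{"xyz": [[-0.23, -0.26, 0.05], [-0.22, -0.26, 0.05], [-0.21, -0.27, 0.05], [-0.2, -0.28, 0.05], [-0.18, -0.29, 0.05], [-0.17, -0.3, 0.05], [-0.16, -0.3, 0.05], [-0.15, -0.31, 0.05]] , "twist": [np.float64(-0.05), np.float64(-0.05), np.float64(-0.05), np.float64(-0.05), np.float64(-0.05), np.float64(-0.05), np.float64(-0.05), np.float64(-0.05)] }
{"xyz": [[-0.14, -0.31, 0.05], [-0.12, -0.32, 0.05], [-0.11, -0.32, 0.05], [-0.1, -0.33, 0.05], [-0.09, -0.33, 0.05], [-0.07, -0.34, 0.04], [-0.066, -0.34, 0.049]] , "twist": [np.float64(-0.05), np.float64(-0.05), np.float64(-0.05), np.float64(-0.05), np.float64(-0.05), np.float64(-0.05), np.float64(-0.049)] }
end [400.  60. 230.] 190.0 15
```

Call:
arm_command(
  xyz=[
    [-0.23,-0.26,0.05],
    [-0.22,-0.26,0.05],
    [-0.21,-0.27,0.05],
    [-0.2,-0.28,0.05],
    [-0.18,-0.29,0.05],
    [-0.17,-0.3,0.05],
    [-0.16,-0.3,0.05],
    [-0.15,-0.31,0.05],
  ],
  twist=[-0.05,-0.05,-0.05,-0.05,-0.05,-0.05,-0.05,-0.05],
  gripper=1,
)

```text
t: 2.12
ee_pos: [326.0, 286.8, 263.9]
orientation: [[-0.995, 0.097, 0.001], [0.097, 0.995, 0.0], [-0.001, 0.0, -1.0]]
ft_force: [0.9, 0.5, 0.2]
grip_width: 85.2
grasp_force: 0.0
```

Call:
arm_command(
  xyz=[
    [-0.14,-0.31,0.05],
    [-0.12,-0.32,0.05],
    [-0.11,-0.32,0.05],
    [-0.1,-0.33,0.05],
    [-0.09,-0.33,0.05],
    [-0.07,-0.34,0.04],
    [-0.066,-0.34,0.049],
    [0,0,0],
  ],
  twist=[-0.05,-0.05,-0.05,-0.05,-0.05,-0.05,-0.049,0],
)

```text
t: 2.78
ee_pos: [401.1, 55.4, 229.6]
orientation: [[-0.986, -0.168, 0.001], [-0.168, 0.986, -0.002], [-0.0, -0.003, -1.0]]
ft_force: [-0.2, 0.2, 0.1]
grip_width: 85.6
grasp_force: 0.0
```

```bash
python3 - <<'E'
from h import *
s=observe();print(s["ee_pos"],head(s["orientation"]),s["joint_positions"])
ci=camera_info("wrist"); save("wrist","w1"); print({k:np.round(v,3).tolist() for k,v in ci.items()})
import json; json.dump({k:np.array(v).tolist() for k,v in ci.items()},open("w1.json","w"))
print(proj("wrist",(434,52,46),ci))
E
```

```text
[401.06524221  55.41403353 229.60114174] -170.30255111648546 [ 0.1389319  -0.00540348 -0.60044076  0.97541176 -0.00256131 -0.03032061]
{'K': [[275.754, 0.0, 322.741], [0.0, 275.754, 200.219], [0.0, 0.0, 1.0]], 'origin': [328.6, 43.02, 299.298], 'attitude': [[-0.169, -0.944, -0.282], [0.986, -0.163, -0.046], [-0.003, -0.285, 0.958]]}
[314.42439705 229.2476529 ]
```

View pics/w1.png

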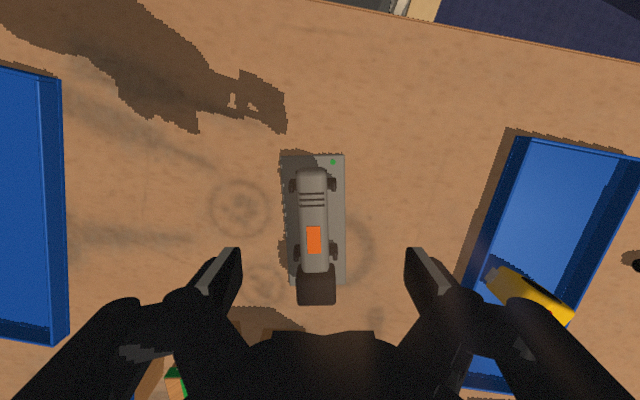

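Wrist view: the scanner tail is at (311,168), its head front at (316,303), and its saddles at rows ~185 and ~250.

```bash
python3 - <<'E'
from h import *
import json; ci=json.load(open("w1.json"))
q=lambda u,z:onz("wrist",u,z,ci)[:2]
F=q((316,302),51);T=q((311.5,169),44);print(F,T,np.linalg.norm(F-T),np.degrees(np.arctan2(*(F-T)[::-1])))
d=(F-T)/np.linalg.norm(F-T);print("grip",F-85*d,T+60*d)
for a,b in [((292,186),(333,184)),((294,252),(337,250))]: print("saddle",(q(a,29)+q(b,29))/2, q(a,29)-q(b,29))
P=[q(u,5) for u in[(280,155),(344,153),(346,283),(290,285)]];print("plate",np.round(P,1).tolist())
for t in["scanner_grip","cradle_seat"]:
  r=find_in(t,"wrist")[:1]; print(t,[(x["p"],(np.array(x["location"])*[640,400])) for x in r])
E
```

```text
[513.29119096  66.73695315] [375.4284307   39.64411246] 140.49968926299647 11.118104733677185
grip [429.88648962  50.34623036] [434.30233754  51.21403443]
saddle [394.06545143  42.97134241] [  9.0398797  -40.33857375]
saddle [465.91170815  57.78726466] [ 10.28820664 -45.47114296]
plate [[373.4, 3.8], [359.9, 70.4], [514.4, 102.9], [528.8, 35.8]]
scanner_grip [(0.79, array([312.192, 240.2  ]))]
cradle_seat [(0.6, array([328.832, 207.68 ]))]
```

```bash
sed -i 's/tw=round(\(.*\),3);/tw=float(round(\1,3));/' h.py; python3 - <<'E'
from h import *
plan([(433.5,51.4,150,191),(433.5,51.4,150,191)],vmax=25)
E
```

```text
{"xyz": [[-0.08, -0.04, 0.2], [-0.08, -0.03, 0.2], [-0.08, -0.04, 0.2], [-0.075, -0.033, 0.201], [0.0, 0.0, -0.0]] , "twist": [-0.006, -0.006, -0.006, -0.007, 0.0] }
end [433.5  51.4 150. ] -169.0 5
```

Call:
arm_command(
  xyz=[
    [-0.08,-0.04,0.2],
    [-0.08,-0.03,0.2],
    [-0.08,-0.04,0.2],
    [-0.075,-0.033,0.2],
    [0,0,0],
    [0,0,0],
    [0,0,0],
    [0,0,0],
  ],
  twist=[-0.006,-0.006,-0.006,-0.007,0,0,0,0],
)

```text
t: 3.6
ee_pos: [433.8, 52.3, 151.3]
orientation: [[-0.981, -0.194, 0.002], [-0.194, 0.981, 0.0], [-0.002, 0.0, -1.0]]
ft_force: [0.7, 1.3, 0.6]
grip_width: 85.5
grasp_force: 0.0
```

```bash
python3 - <<'E'
from h import *
s=observe();print(s["ee_pos"],head(s["orientation"]))
plan([(433.5,51.4,86,191)],vmax=20)
E
```

```text
[433.83152569  52.34681935 151.26493671] -168.81621550617234
{"xyz": [[0.0, -0.0, 0.16], [0.0, -0.0, 0.16], [0.0, -0.0, 0.17], [0.005, -0.009, 0.163]] , "twist": [0.001, 0.001, 0.001, 0.001] }
end [433.5  51.4  86. ] -169.0 4
```

Call:
arm_command(
  xyz=[
    [0,0,0.16],
    [0,0,0.16],
    [0,0,0.17],
    [0.005,-0.009,0.16],
    [0,0,0],
    [0,0,0],
  ],
  twist=[0,0,0,0.004,0,0],
)

```text
t: 4.1
ee_pos: [432.9, 50.8, 85.5]
orientation: [[-0.982, -0.19, -0.001], [-0.19, 0.982, 0.0], [0.0, 0.0, -1.0]]
ft_force: [0.2, 0.2, 0.3]
grip_width: 85.3
grasp_force: 0.0
```

Call:
arm_command(
  xyz=[
    [0,0,0],
    [0,0,0],
    [0,0,0],
    [0,0,0],
    [0,0,0],
    [0,0,0],
    [0,0,0],
    [0,0,0],
  ],
  twist=[0,0,0,0,0,0,0,0],
  gripper=-1,
)

```text
t: 4.77
ee_pos: [433.8, 50.7, 85.8]
orientation: [[-0.982, -0.19, 0.001], [-0.19, 0.982, 0.0], [-0.001, -0.0, -1.0]]
ft_force: [-0.6, -0.1, 7.1]
grip_width: 29.1
grasp_force: 59.1
```

Call:
arm_command(
  xyz=[
    [0,0,0],
    [0,0,0],
    [0,0,0],
    [0,0,0],
  ],
  twist=[0,0,0,0],
)

```text
t: 5.1
ee_pos: [433.8, 50.7, 85.8]
orientation: [[-0.982, -0.19, 0.001], [-0.19, 0.982, 0.0], [-0.001, -0.0, -1.0]]
ft_force: [-0.7, -0.1, 5.5]
grip_width: 29.3
grasp_force: 59.1
```

```bash
python3 - <<'E'
from h import *
s=observe();print(s["ee_pos"],head(s["orientation"]),s["grip_width"],s["grasp_force"])
f=save("top","t2")
cv2.imwrite("pics/t2c.png",cv2.resize(cv2.imread("pics/t2.png")[160:305,280:410],None,fx=4,fy=4,interpolation=cv2.INTER_CUBIC))
E
```

```text
[433.79957061  50.69078504  85.79194282] -169.05386593442003 29.346426850999777 59.1196346282959
```

```bash
python3 - <<'E'
from h import *
plan([(433.8,50.7,145,191),(432.8,14.1,113.8,188.4)],vmax=20)
E
```

```text
{"xyz": [[-0.0, -0.0, -0.2], [-0.0, -0.0, -0.2], [-0.0, -0.0, -0.192], [0.03, -0.12, 0.1], [0.02, -0.12, 0.11], [0.024, -0.119, 0.102]] , "twist": [-0.0, -0.001, -0.0, 0.019, 0.019, 0.02] }
end [432.8  14.1 113.8] -171.6 6
```

Call:
arm_command(
  xyz=[
    [0,0,-0.1],
    [0,0,-0.2],
    [0,0,-0.2],
    [0,0,-0.1],
    [0,0,0],
    [0,0,0],
    [0,0,0],
  ],
  twist=[0,0,0,0,0,0,0],
)

```text
t: 5.73
ee_pos: [432.6, 50.6, 144.3]
orientation: [[-0.982, -0.19, -0.001], [-0.19, 0.982, -0.0], [0.001, 0.0, -1.0]]
ft_force: [-0.0, 0.5, -1.8]
grip_width: 29.2
grasp_force: 59.4
```

Call:
arm_command(
  xyz=[
    [0.03,-0.12,0.1],
    [0.02,-0.12,0.11],
    [0.024,-0.12,0.1],
    [0,0,0],
    [0,0,0],
    [0,0,0],
  ],
  twist=[0.019,0.019,0.02,0,0,0],
)

```text
t: 6.23
ee_pos: [431.9, 14.1, 113.7]
orientation: [[-0.989, -0.145, -0.001], [-0.145, 0.989, 0.0], [0.001, 0.001, -1.0]]
ft_force: [-0.1, 0.1, -1.6]
grip_width: 29.4
grasp_force: 59.6
```

```bash
python3 - <<'E'
from h import *
s=observe();print(s["ee_pos"],head(s["orientation"]),s["grip_width"],s["grasp_force"])
plan([(432.8,14.1,113.8,188.4)],vmax=20)
a=save("wrist","w3");b=save("top","t3")
b=cv2.resize(b[130:305,270:430],None,fx=2.5,fy=2.5,interpolation=cv2.INTER_CUBIC)
a=a[100:400,130:530]
h=max(a.shape[0],b.shape[0]);I=np.zeros((h,a.shape[1]+b.shape[1],3),np.uint8);I[:a.shape[0],:a.shape[1]]=a;I[:b.shape[0],a.shape[1]:]=b
cv2.imwrite("pics/m3.png",I[:,:,::-1])
E
```

```text
[431.93386201  14.12342002 113.65011953] -171.66447266530346 29.425213040263483 59.62155997753143
{"xyz": [[-0.009, -0.001, -0.001]] , "twist": [-0.001] }
end [432.8  14.2 113.8] -171.6 1
```

View pics/m3.png

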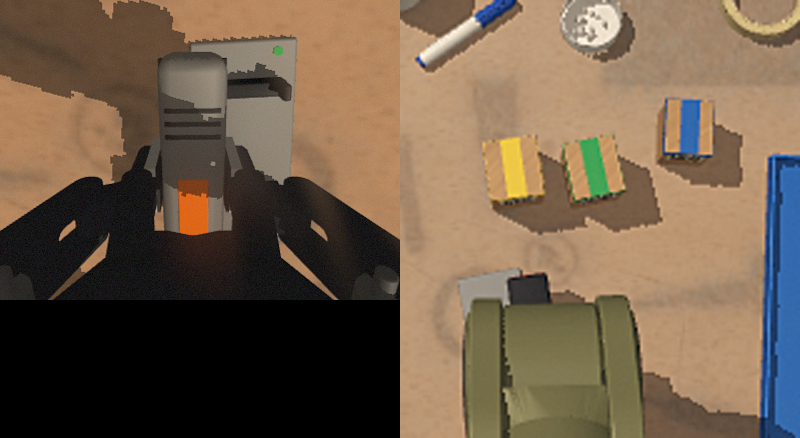

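Cartons are unmoved, and the scanner is held straight and faces yellow. I'll hold here.

Call:
arm_command(
  xyz=[
    [0,0,0],
    [0,0,0],
    [0,0,0],
    [0,0,0],
    [0,0,0],
    [0,0,0],
    [0,0,0],
    [0,0,0],
  ],
  twist=[0,0,0,0,0,0,0,0],
)

```text
t: 7.0
ee_pos: [432.2, 13.9, 114.0]
orientation: [[-0.989, -0.145, -0.0], [-0.145, 0.989, -0.0], [0.0, -0.0, -1.0]]
ft_force: [0.0, 0.3, -2.4]
grip_width: 29.2
grasp_force: 59.6
```

Call:
arm_command(
  xyz=[
    [0,0,0],
    [0,0,0],
    [0,0,0],
    [0,0,0],
    [0,0,0],
    [0,0,0],
    [0,0,0],
    [0,0,0],
  ],
  twist=[0,0,0,0,0,0,0,0],
)

```text
t: 7.67
ee_pos: [432.2, 13.9, 114.0]
orientation: [[-0.989, -0.145, -0.0], [-0.145, 0.989, 0.0], [0.0, 0.0, -1.0]]
ft_force: [-0.2, 0.2, -2.0]
grip_width: 29.1
grasp_force: 59.6
```

Call:
arm_command(
  xyz=[
    [0,0,0],
    [0,0,0],
    [0,0,0],
    [0,0,0],
    [0,0,0],
    [0,0,0],
    [0,0,0],
    [0,0,0],
  ],
  twist=[0,0,0,0,0,0,0,0],
)

```text
t: 8.33
ee_pos: [432.3, 13.9, 114.0]
orientation: [[-0.989, -0.145, 0.0], [-0.145, 0.989, 0.0], [-0.0, 0.0, -1.0]]
ft_force: [-0.6, -0.0, -2.0]
grip_width: 29.2
grasp_force: 59.6
```

Call:
arm_command(
  xyz=[
    [0,0,0],
    [0,0,0],
    [0,0,0],
    [0,0,0],
    [0,0,0],
    [0,0,0],
    [0,0,0],
    [0,0,0],
  ],
  twist=[0,0,0,0,0,0,0,0],
)

```text
t: 9.0
ee_pos: [432.2, 13.9, 114.0]
orientation: [[-0.989, -0.145, -0.0], [-0.145, 0.989, -0.0], [0.0, -0.0, -1.0]]
ft_force: [-0.3, 0.2, -2.7]
grip_width: 29.4
grasp_force: 59.6
```

```bash
cat >> h.py <<'E'
def topcols(f=None):
    """strip (top-face) centroids + long-axis in world, per colour, from top camera"""
    f=grab_frame("top") if f is None else f
    hsv=cv2.cvtColor(f,cv2.COLOR_RGB2HSV); out={}
    for n,lo,hi,z in[("y",(22,150,150),(32,255,255),86),("g",(55,150,80),(75,255,255),83),("b",(104,150,120),(116,255,255),78)]:
        m=cv2.inRange(hsv,lo,hi); m[:165]=0;m[225:]=0;m[:,:250]=0;m[:,412:]=0
        k,l,st,c=cv2.connectedComponentsWithStats(m)
        if k<2: out[n]=None;continue
        i=1+st[1:,4].argmax(); ys,xs=np.where(l==i)
        P=np.array([onz("top",(x,y),z)[:2] for x,y in zip(xs,ys)]); w=np.linalg.eigh(np.cov(P.T))[1][:,1]; w=w*np.sign(w[0])
        out[n]=(P.mean(0).round(1).tolist(),round(float(np.degrees(np.arctan2(w[1],w[0]))),1),int(st[i,4]))
    return out
E
python3 - <<'E'
from h import *
print(onz("top",(321.2,240),79))
print("t0",topcols(cv2.imread("pics/top0.png")[:,:,::-1])); print("pre",topcols(cv2.imread("pics/t3.png")[:,:,::-1])); print("now",topcols())
plan([(478.8,-131.5,107.8,177.4)],vmax=25)
E
```

```text
[516.54684516  26.11319888  79.        ]
t0 {'y': ([628.1, 43.1], 8.2, 175), 'g': ([630.8, -40.7], 11.7, 133), 'b': ([674.3, -141.3], -5.5, 145)}
pre {'y': ([628.0, 43.1], 8.2, 176), 'g': ([631.4, -40.7], 12.5, 117), 'b': ([674.3, -141.3], -5.5, 145)}
now {'y': ([628.0, 43.1], 8.2, 176), 'g': ([631.9, -40.5], 12.1, 122), 'b': ([674.4, -141.4], -5.4, 144)}
{"xyz": [[-0.04, -0.22, 0.01], [-0.04, -0.21, 0.01], [-0.05, -0.21, 0.01], [-0.05, -0.21, 0.01], [-0.06, -0.21, 0.01], [-0.06, -0.21, 0.01], [-0.072, -0.209, 0.002]] , "twist": [0.035, 0.035, 0.035, 0.034, 0.035, 0.034, 0.035] }
end [ 478.8 -131.5  107.8] -182.6 7
```

Call:
arm_command(
  xyz=[
    [-0.04,-0.22,0.01],
    [-0.04,-0.21,0.01],
    [-0.05,-0.21,0.01],
    [-0.05,-0.21,0.01],
    [-0.06,-0.21,0.01],
    [-0.06,-0.21,0.01],
    [-0.07,-0.17,0],
    [0,0,0],
  ],
  twist=[0.035,0.035,0.035,0.035,0.04,0.04,0.05,0],
)

```text
t: 9.72
ee_pos: [480.0, -130.6, 108.2]
orientation: [[-0.997, 0.071, 0.002], [0.071, 0.997, -0.002], [-0.002, -0.002, -1.0]]
ft_force: [0.7, -0.1, -1.1]
grip_width: 29.3
grasp_force: 60.1
```

Call:
arm_command(
  xyz=[
    [0,0,0],
    [0,0,0],
    [0,0,0],
    [0,0,0],
  ],
  twist=[0,0,0,0],
)

```text
t: 10.05
ee_pos: [478.0, -127.0, 107.9]
orientation: [[-0.998, 0.065, -0.0], [0.065, 0.998, 0.0], [0.0, 0.0, -1.0]]
ft_force: [-0.4, -0.3, -1.8]
grip_width: 29.2
grasp_force: 60.1
```

```bash
python3 - <<'E'
from h import *
s=observe();p=s["ee_pos"];a=head(s["orientation"]);print(p,a,s["grip_width"])
f=save("top","t4");t=topcols(f);print(t)
c,yaw=(673.3,-140.8),-4
d=np.radians(a+180);d=np.array([np.cos(d),np.sin(d)]);v=np.array(c)-29*np.array([np.cos(np.radians(yaw)),np.sin(np.radians(yaw))])-p[:2]-85*d
print("along",v@d,"across",d[0]*v[1]-d[1]*v[0])
plan([(479.7,-127.3,107.8,176)])
E
```

```text
[ 477.98870969 -126.96705513  107.92531512] 176.25010974203144 29.167730654619543
{'y': ([628.0, 43.1], 8.1, 175), 'g': ([631.1, -40.7], 11.3, 123), 'b': ([674.3, -141.3], -5.5, 145)}
along 81.79810605511078 across -0.9031414224294148
{"xyz": [[-0.016, -0.002, 0.002]] , "twist": [0.006] }
end [ 479.7 -127.3  107.8] 176.0 1
```

Call:
arm_command(
  xyz=[
    [0,0,0],
    [0,0,0],
    [0,0,0],
    [0,0,0],
    [0,0,0],
    [0,0,0],
    [0,0,0],
    [0,0,0],
  ],
  twist=[0,0,0,0,0,0,0,0],
)

```text
t: 10.77
ee_pos: [478.4, -127.8, 108.0]
orientation: [[-0.998, 0.067, -0.0], [0.067, 0.998, 0.0], [0.0, 0.0, -1.0]]
ft_force: [0.3, 0.1, -1.7]
grip_width: 29.3
grasp_force: 60.1
```

Call:
arm_command(
  xyz=[
    [0,0,0],
    [0,0,0],
    [0,0,0],
    [0,0,0],
    [0,0,0],
    [0,0,0],
    [0,0,0],
    [0,0,0],
  ],
  twist=[0,0,0,0,0,0,0,0],
)

```text
t: 11.43
ee_pos: [478.4, -127.7, 108.0]
orientation: [[-0.998, 0.067, 0.0], [0.067, 0.998, -0.0], [-0.0, -0.0, -1.0]]
ft_force: [-0.4, -0.0, -1.6]
grip_width: 28.9
grasp_force: 60.1
```

Call:
arm_command(
  xyz=[
    [0,0,0],
    [0,0,0],
    [0,0,0],
    [0,0,0],
    [0,0,0],
    [0,0,0],
    [0,0,0],
    [0,0,0],
  ],
  twist=[0,0,0,0,0,0,0,0],
)

```text
t: 12.1
ee_pos: [478.4, -127.7, 108.0]
orientation: [[-0.998, 0.067, -0.0], [0.067, 0.998, 0.0], [0.0, 0.0, -1.0]]
ft_force: [-0.6, -0.6, -2.0]
grip_width: 29.2
grasp_force: 60.1
```

Call:
arm_command(
  xyz=[
    [0,0,0],
    [0,0,0],
    [0,0,0],
    [0,0,0],
    [0,0,0],
    [0,0,0],
    [0,0,0],
    [0,0,0],
  ],
  twist=[0,0,0,0,0,0,0,0],
)

```text
t: 12.77
ee_pos: [478.4, -127.7, 108.0]
orientation: [[-0.998, 0.067, 0.0], [0.067, 0.998, 0.0], [-0.0, 0.0, -1.0]]
ft_force: [0.2, 0.0, -1.8]
grip_width: 29.1
grasp_force: 60.1
```

```bash
python3 - <<'E'
from h import *
print(topcols())
c,yaw=np.array((628.8,-40.5)),np.radians(10.5)
t=c-195*np.array([np.cos(yaw),np.sin(yaw)]);print(t)
plan([(t[0],t[1],111.8,190.5)],vmax=20)
E
```

```text
{'y': ([627.7, 43.1], 8.2, 173), 'g': ([630.9, -40.8], 11.4, 120), 'b': ([674.4, -141.4], -5.4, 144)}
[437.06529303 -76.03592747]
{"xyz": [[0.11, 0.12, -0.01], [0.1, 0.13, -0.01], [0.1, 0.14, -0.01], [0.088, 0.137, -0.008]] , "twist": [-0.08, -0.079, -0.08, -0.079] }
end [437.1 -76.1 111.8] 190.5 4
```

Call:
arm_command(
  xyz=[
    [0.11,0.12,-0.01],
    [0.1,0.13,-0.01],
    [0.1,0.14,-0.01],
    [0.09,0.137,-0.01],
    [0,0,0],
    [0,0,0],
    [0,0,0],
    [0,0,0],
  ],
  twist=[-0.08,-0.08,-0.08,-0.08,0,0,0,0],
)

```text
t: 13.48
ee_pos: [437.7, -76.6, 112.2]
orientation: [[-0.983, -0.183, 0.001], [-0.183, 0.983, -0.0], [-0.001, -0.001, -1.0]]
ft_force: [-0.3, 1.3, -2.3]
grip_width: 29.1
grasp_force: 60.0
```

```bash
python3 - <<'E'
from h import *
s=observe();p=s["ee_pos"];a=head(s["orientation"]);print(p,a,s["grip_width"])
f=save("top","t5");t=topcols(f);print(t)
c,yaw=(628.8,-40.5),10.5
d=np.radians(a+180);d=np.array([np.cos(d),np.sin(d)]);v=np.array(c)-30*np.array([np.cos(np.radians(yaw)),np.sin(np.radians(yaw))])-p[:2]-85*d
print("along",v@d,"across",d[0]*v[1]-d[1]*v[0])
E
```

```text
[437.74482073 -76.58148676 112.21034998] -169.47549730825952 29.059151625556538
{'y': ([627.9, 43.0], 8.3, 176), 'g': ([631.8, -40.7], 12.0, 123), 'b': ([674.3, -141.3], -5.5, 145)}
along 79.43153865669929 across 0.589938412608161
```

Call:
arm_command(
  xyz=[
    [0,0,0],
    [0,0,0],
    [0,0,0],
    [0,0,0],
    [0,0,0],
    [0,0,0],
    [0,0,0],
    [0,0,0],
  ],
  twist=[0,0,0,0,0,0,0,0],
)

```text
t: 14.2
ee_pos: [436.9, -76.1, 112.0]
orientation: [[-0.983, -0.184, 0.0], [-0.184, 0.983, -0.0], [-0.0, -0.0, -1.0]]
ft_force: [0.3, -0.3, -1.5]
grip_width: 29.1
grasp_force: 60.0
```

Call:
arm_command(
  xyz=[
    [0,0,0],
    [0,0,0],
    [0,0,0],
    [0,0,0],
    [0,0,0],
    [0,0,0],
    [0,0,0],
    [0,0,0],
  ],
  twist=[0,0,0,0,0,0,0,0],
)

```text
t: 14.87
ee_pos: [436.9, -76.1, 112.0]
orientation: [[-0.983, -0.184, 0.0], [-0.184, 0.983, -0.0], [-0.0, -0.0, -1.0]]
ft_force: [-0.3, -0.1, -2.1]
grip_width: 29.0
grasp_force: 60.0
```

Call:
arm_command(
  xyz=[
    [0,0,0],
    [0,0,0],
    [0,0,0],
    [0,0,0],
    [0,0,0],
    [0,0,0],
    [0,0,0],
    [0,0,0],
  ],
  twist=[0,0,0,0,0,0,0,0],
)

```text
t: 15.53
ee_pos: [436.9, -76.1, 112.0]
orientation: [[-0.983, -0.184, -0.0], [-0.184, 0.983, 0.0], [0.0, 0.0, -1.0]]
ft_force: [0.4, 1.0, -1.5]
grip_width: 29.5
grasp_force: 60.0
```

Call:
arm_command(
  xyz=[
    [0,0,0],
    [0,0,0],
    [0,0,0],
    [0,0,0],
    [0,0,0],
    [0,0,0],
    [0,0,0],
    [0,0,0],
  ],
  twist=[0,0,0,0,0,0,0,0],
)

```text
t: 16.2
ee_pos: [436.9, -76.1, 112.0]
orientation: [[-0.983, -0.184, 0.0], [-0.184, 0.983, -0.0], [-0.0, -0.0, -1.0]]
ft_force: [-0.9, -0.1, -2.2]
grip_width: 29.0
grasp_force: 60.0
```

```bash
python3 - <<'E'
from h import *
s=observe();print(s["t"],s["ee_pos"]);print(topcols())
plan([(437,-50,150,191),(433.8,50.7,150,191)],vmax=28)
E
```

```text
16.2 [436.85904228 -76.110797   112.00987924]
{'y': ([628.0, 43.1], 8.2, 176), 'g': ([631.3, -40.6], 11.5, 123), 'b': ([674.3, -141.3], -5.5, 145)}
{"xyz": [[-0.02, 0.13, -0.19], [-0.03, 0.126, -0.19], [-0.04, 0.25, 0.0], [-0.04, 0.25, 0.0], [-0.04, 0.25, 0.0], [-0.04, 0.245, 0.0]] , "twist": [-0.005, -0.004, -0.0, -0.0, -0.0, -0.0] }
end [433.8  50.7 150. ] -169.0 6
```

Call:
arm_command(
  xyz=[
    [-0.02,0.13,-0.19],
    [-0.03,0.126,-0.19],
    [-0.04,0.25,0],
    [-0.04,0.25,0],
    [-0.04,0.25,0],
    [-0.04,0.245,0],
    [0,0,0],
    [0,0,0],
  ],
  twist=[-0.005,-0.004,0,0,0,0,0,0],
)

```text
t: 16.92
ee_pos: [433.7, 51.6, 150.0]
orientation: [[-0.981, -0.193, 0.0], [-0.193, 0.981, -0.0], [-0.0, -0.0, -1.0]]
ft_force: [-0.2, 0.2, -2.1]
grip_width: 29.3
grasp_force: 60.4
```

Call:
arm_command(
  xyz=[
    [0,0,0],
    [0,0,0],
    [0,0,0],
    [0,0,0],
  ],
  twist=[0,0,0,0],
)

```text
t: 17.25
ee_pos: [433.8, 50.0, 150.0]
orientation: [[-0.982, -0.189, -0.0], [-0.189, 0.982, -0.0], [0.0, -0.0, -1.0]]
ft_force: [-0.1, 0.4, -1.4]
grip_width: 29.1
grasp_force: 60.4
```

```bash
python3 - <<'E'
from h import *
s=observe();print(s["ee_pos"],head(s["orientation"]))
plan([(433.8,50.7,105,190.95),(433.8,50.7,86.6,190.95)],vmax=16)
E
```

```text
[433.77644854  49.98699129 149.98416765] -169.09290193896248
{"xyz": [[-0.0, 0.0, 0.15], [-0.0, 0.0, 0.15], [-0.002, 0.007, 0.15], [0.0, -0.0, 0.09], [0.0, -0.0, 0.094]] , "twist": [-0.0, -0.0, -0.001, 0.0, 0.0] }
end [433.8  50.7  86.6] -169.0 5
```

Call:
arm_command(
  xyz=[
    [0,0.007,0.15],
    [0,0,0.15],
    [0,0,0.15],
    [0,0,0.09],
    [0,0,0.09],
    [0,0,0],
    [0,0,0],
    [0,0,0],
  ],
  twist=[-0.001,0,0,0,0,0,0,0],
)

```text
t: 17.92
ee_pos: [433.9, 51.3, 87.2]
orientation: [[-0.982, -0.191, 0.0], [-0.191, 0.982, -0.0], [-0.0, -0.0, -1.0]]
ft_force: [0.5, 0.1, -1.3]
grip_width: 29.2
grasp_force: 61.0
```

```bash
python3 - <<'E'
from h import *
s=observe();print(s["ee_pos"],head(s["orientation"]),s["ft_force"])
E
```

```text
[433.87551717  51.28535536  87.1668073 ] -168.98703160172232 [ 0.5247391   0.13042337 -1.30775728]
```

Lower 1 mm, release, and rise.

Call:
arm_command(
  xyz=[
    [0,0,0.01],
    [0,0,0],
    [0,0,0],
  ],
  twist=[0,0,0],
)

```text
t: 18.17
ee_pos: [433.8, 51.4, 86.2]
orientation: [[-0.982, -0.191, 0.0], [-0.191, 0.982, 0.0], [-0.0, 0.0, -1.0]]
ft_force: [-0.6, 0.4, -1.7]
grip_width: 29.2
grasp_force: 61.0
```

Call:
arm_command(
  xyz=[
    [0,0,0],
    [0,0,0],
    [0,0,0],
    [0,0,0],
    [0,0,0],
    [0,0,0],
    [0,0,0],
    [0,0,0],
  ],
  twist=[0,0,0,0,0,0,0,0],
  gripper=1,
)

```text
t: 18.83
ee_pos: [433.6, 51.4, 86.0]
orientation: [[-0.982, -0.191, 0.0], [-0.191, 0.982, -0.0], [-0.0, -0.0, -1.0]]
ft_force: [-0.0, -0.5, -1.0]
grip_width: 85.3
grasp_force: 0.0
```

Call:
arm_command(
  xyz=[
    [0,0,-0.1],
    [0,0,-0.2],
    [0,0,-0.3],
    [0,0,-0.3],
    [0,0,-0.25],
    [0,0,0],
    [0,0,0],
  ],
  twist=[0,0,0,0,0,0,0],
)

```text
t: 19.42
ee_pos: [434.8, 51.5, 202.4]
orientation: [[-0.982, -0.191, 0.004], [-0.191, 0.982, 0.0], [-0.004, -0.0, -1.0]]
ft_force: [0.5, -0.3, -1.3]
grip_width: 85.5
grasp_force: 0.0
```

```bash
python3 - <<'E'
from h import *
import json
s=observe();print(s["ee_pos"],s["grip_width"],s["joint_positions"])
ci=camera_info("wrist");f=save("wrist","w6");print(topcols())
q=lambda u,z:onz("wrist",u,z,ci)[:2]; json.dump({k:np.array(v).tolist() for k,v in ci.items()},open("w6.json","w"))
b=grab_frame("side")
I=np.zeros((300,800,3),np.uint8);I[:300,:400]=f[60:360,120:520];bb=cv2.resize(b[150:300,180:380],None,fx=2,fy=2);I[:300,400:]=bb
cv2.imwrite("pics/m6.png",I[:,:,::-1])
for p in[(433,51,46),(433+83.5,51+16,51)]: print(proj("wrist",p,ci))
E
```

```text
[434.83151057  51.53681379 202.39158664] 85.53720932737107 [ 1.17970405e-01  7.95322434e-02 -5.79205018e-01  9.08400849e-01
  1.01535204e-06 -7.45510538e-02]
{'y': ([628.0, 43.1], 8.2, 176), 'g': ([631.6, -40.7], 12.0, 120), 'b': ([674.3, -141.4], -5.5, 144)}
[322.81322305 204.48164023]
[322.46492246 293.14137544]
```

View pics/m6.png

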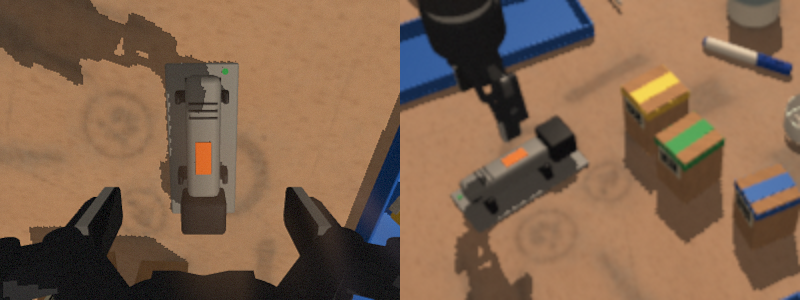

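Scanner is seated as before. On to blue.

```bash
python3 - <<'E'
from h import *
plan([(673.2,-140.9,190,176)],vmax=28)
E
```

```text
{"xyz": [[-0.18, -0.21, 0.01], [-0.19, -0.21, 0.01], [-0.19, -0.2, 0.01], [-0.2, -0.2, 0.01], [-0.2, -0.2, 0.01], [-0.2, -0.19, 0.01], [-0.21, -0.19, 0.01], [-0.21, -0.18, 0.01]] , "twist": [0.03, 0.03, 0.03, 0.031, 0.03, 0.031, 0.03, 0.031] }
{"xyz": [[-0.22, -0.17, 0.01], [-0.22, -0.17, 0.0], [-0.231, -0.168, 0.008]] , "twist": [0.03, 0.031, 0.03] }
end [ 673.2 -140.9  190. ] -184.0 11
```

Call:
arm_command(
  xyz=[
    [-0.18,-0.21,0.01],
    [-0.19,-0.21,0.01],
    [-0.19,-0.2,0.01],
    [-0.2,-0.2,0.01],
    [-0.2,-0.2,0.01],
    [-0.2,-0.19,0.01],
    [-0.21,-0.19,0.01],
    [-0.21,-0.18,0.01],
  ],
  twist=[0.03,0.03,0.03,0.03,0.03,0.03,0.03,0.03],
)

```text
t: 20.23
ee_pos: [608.2, -89.3, 190.8]
orientation: [[-1.0, -0.003, -0.003], [-0.003, 1.0, 0.001], [0.003, 0.001, -1.0]]
ft_force: [-0.5, -0.4, 0.5]
grip_width: 85.6
grasp_force: 0.0
```

Call:
arm_command(
  xyz=[
    [-0.22,-0.17,0.01],
    [-0.22,-0.17,0],
    [-0.23,-0.17,0],
    [0,0,0],
    [0,0,0],
    [0,0,0],
    [0,0,0],
  ],
  twist=[0.03,0.03,0.033,0,0,0,0],
)

```text
t: 20.82
ee_pos: [672.9, -139.9, 191.0]
orientation: [[-0.998, 0.068, -0.002], [0.068, 0.998, 0.001], [0.002, 0.001, -1.0]]
ft_force: [0.5, -0.0, -0.5]
grip_width: 85.4
grasp_force: 0.0
```

```bash
python3 - <<'E'
from h import *
s=observe();print(s["ee_pos"],head(s["orientation"]))
ci=camera_info("wrist");f=save("wrist","w7")
hsv=cv2.cvtColor(f,cv2.COLOR_RGB2HSV)
m=cv2.inRange(hsv,(104,150,100),(116,255,255));ys,xs=np.where(m>0)
P=np.array([onz("wrist",(x,y),78,ci)[:2] for x,y in zip(xs,ys)]);k=np.linalg.norm(P-[673,-141],axis=1)<40
print(k.sum(),P[k].mean(0))
plan([(673.2,-140.9,106,176)],vmax=20)
E
```

```text
[ 672.9411457  -139.93987387  190.98500987] 176.08943595059546
8 [ 680.70005816 -141.96438568]
{"xyz": [[-0.0, -0.0, 0.17], [-0.0, -0.0, 0.17], [-0.0, -0.0, 0.17], [-0.0, -0.0, 0.17], [-0.001, -0.01, 0.175]] , "twist": [0.0, 0.001, 0.0, 0.001, 0.0] }
end [ 673.2 -140.9  106. ] 176.0 5
```

View pics/w7.png

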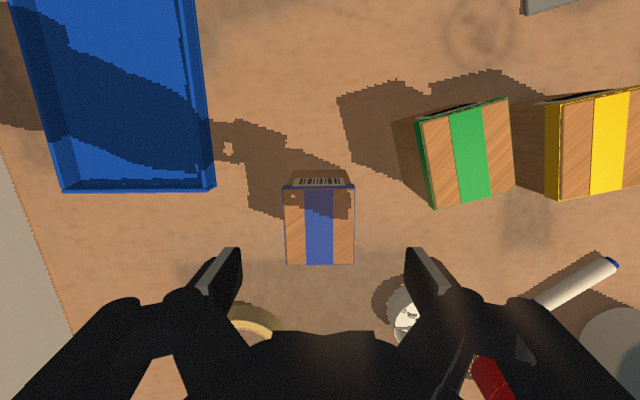

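Call:
arm_command(
  xyz=[
    [0,-0.008,0.17],
    [0,0,0.17],
    [0,0,0.17],
    [0,0,0.17],
    [0,0,0.17],
    [0,0,0],
    [0,0,0],
  ],
  twist=[0,0,0,0,0,0,0],
)

```text
t: 21.45
ee_pos: [672.9, -140.8, 106.5]
orientation: [[-0.998, 0.068, -0.002], [0.068, 0.998, 0.0], [0.002, 0.0, -1.0]]
ft_force: [-0.7, -1.1, 0.4]
grip_width: 85.5
grasp_force: 0.0
```

Call:
arm_command(
  xyz=[
    [0,0,0],
    [0,0,0],
    [0,0,0],
    [0,0,0],
    [0,0,0],
    [0,0,0],
    [0,0,0],
    [0,0,0],
  ],
  twist=[0,0,0,0,0,0,0,0],
  gripper=-1,
)

```text
t: 22.12
ee_pos: [675.2, -141.8, 108.8]
orientation: [[-0.998, 0.069, 0.003], [0.069, 0.998, -0.001], [-0.003, -0.0, -1.0]]
ft_force: [0.4, -0.0, 6.6]
grip_width: 49.5
grasp_force: 62.8
```

```bash
python3 - <<'E'
from h import *
s=observe();p=s["ee_pos"];print(p,head(s["orientation"]),s["grip_width"],s["grasp_force"])
plan([(p[0],p[1],p[2]+75,176),(579.8,-302.8,p[2]+75,176.6),(579.8,-302.8,p[2]+12,176.6)],vmax=24)
E
```

```text
[ 675.18168247 -141.7698138   108.75186817] 176.0460161985642 49.46423688812797 62.783364057540894
{"xyz": [[0.0, 0.0, -0.19], [0.0, 0.0, -0.19], [0.0, 0.0, -0.18], [0.0, 0.0, -0.19], [0.1, -0.21, 0.0], [0.11, -0.21, 0.0], [0.11, -0.21, 0.0], [0.11, -0.21, 0.0]] , "twist": [0.0, 0.0, 0.001, 0.0, -0.002, -0.002, -0.002, -0.001] }
{"xyz": [[0.1, -0.21, 0.0], [0.11, -0.21, 0.0], [0.1, -0.2, 0.0], [0.107, -0.209, 0.0], [0.0, 0.0, 0.21], [0.0, 0.0, 0.21], [0.0, 0.0, 0.21]] , "twist": [-0.002, -0.001, -0.002, -0.001, -0.0, -0.0, -0.0] }
end [ 579.8 -302.8  120.8] 176.6 15
```

Call:
arm_command(
  xyz=[
    [0,0,-0.1],
    [0,0,-0.19],
    [0,0,-0.19],
    [0,0,-0.19],
    [0,0,-0.08],
    [0.1,-0.15,0],
    [0.11,-0.21,0],
    [0.11,-0.21,0],
  ],
  twist=[0,0,0,0,0,0,0,0],
)

```text
t: 22.78
ee_pos: [637.3, -196.5, 181.5]
orientation: [[-0.998, 0.068, -0.001], [0.068, 0.998, -0.0], [0.001, -0.0, -1.0]]
ft_force: [-0.7, 0.2, -1.1]
grip_width: 49.2
grasp_force: 62.3
```

Call:
arm_command(
  xyz=[
    [0.11,-0.21,0],
    [0.11,-0.21,0],
    [0.11,-0.21,0],
    [0.1,-0.21,0],
    [0.1,-0.21,0],
    [0,-0.05,0],
    [0,0,0],
    [0,0,0],
  ],
  twist=[-0.002,-0.002,-0.002,-0.002,-0.002,0,0,0],
)

```text
t: 23.45
ee_pos: [577.8, -302.4, 181.5]
orientation: [[-0.998, 0.062, -0.0], [0.062, 0.998, 0.001], [0.001, 0.001, -1.0]]
ft_force: [-0.2, -0.2, -1.4]
grip_width: 49.7
grasp_force: 62.4
```

```bash
python3 - <<'E'
from h import *
s=observe();p=s["ee_pos"];print(p,head(s["orientation"]),s["grip_width"],s["ft_force"])
plan([(579.8,-302.8,118,176.6)],vmax=20)
ci=camera_info("wrist");f=save("wrist","w8");print(topcols())
E
```

```text
[ 577.83634142 -302.43383961  181.52295475] 176.45291920321736 49.66186608997118 [-0.22892464 -0.20008943 -1.38435098]
{"xyz": [[-0.0, -0.0, 0.16], [-0.01, -0.0, 0.16], [-0.0, -0.0, 0.16], [-0.01, -0.002, 0.155]] , "twist": [-0.001, -0.001, -0.001, -0.0] }
end [ 579.8 -302.8  118. ] 176.6 4
{'y': ([628.1, 43.1], 8.2, 175), 'g': ([673.6, -65.5], 13.5, 135), 'b': None}
```

View pics/w8.png

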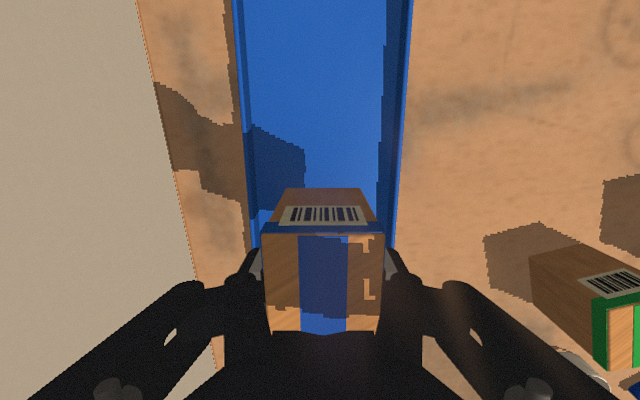

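Blue is held level over the tray. The green carton has been knocked to about (673,-65); I'll re-measure it later.

Call:
arm_command(
  xyz=[
    [-0.01,0,0.16],
    [-0.01,0,0.16],
    [0,0,0.16],
    [0,0,0.15],
    [0,0,0],
    [0,0,0],
  ],
  twist=[0,0,0,0,0,0],
)

```text
t: 24.05
ee_pos: [579.9, -301.3, 118.2]
orientation: [[-0.998, 0.06, -0.002], [0.06, 0.998, 0.001], [0.002, 0.001, -1.0]]
ft_force: [-1.0, -0.6, -1.4]
grip_width: 49.6
grasp_force: 62.3
```

Call:
arm_command(
  xyz=[
    [0,0,0.02],
    [0,0,0.02],
    [0,0,0],
    [0,0,0],
    [0,0,0],
  ],
  twist=[0,0,0,0,0],
)

```text
t: 24.47
ee_pos: [580.4, -302.8, 115.6]
orientation: [[-0.998, 0.061, 0.001], [0.061, 0.998, -0.0], [-0.001, -0.0, -1.0]]
ft_force: [-0.4, -0.1, -0.5]
grip_width: 49.1
grasp_force: 62.3
```

Call:
arm_command(
  xyz=[
    [0,0,0.02],
    [0,0,0],
    [0,0,0],
  ],
  twist=[0,0,0],
)

```text
t: 24.72
ee_pos: [580.0, -302.6, 112.9]
orientation: [[-0.998, 0.061, -0.0], [0.061, 0.998, 0.0], [0.0, 0.0, -1.0]]
ft_force: [0.9, 0.5, -0.6]
grip_width: 49.4
grasp_force: 62.3
```

Call:
arm_command(
  xyz=[
    [0,0,0.01],
    [0,0,0],
    [0,0,0],
  ],
  twist=[0,0,0],
)

```text
t: 24.97
ee_pos: [580.1, -302.6, 112.8]
orientation: [[-0.998, 0.061, 0.0], [0.061, 0.998, -0.0], [-0.0, -0.0, -1.0]]
ft_force: [-3.2, 0.6, 6.0]
grip_width: 49.2
grasp_force: 62.8
```

Call:
arm_command(
  xyz=[
    [0,0,0],
    [0,0,0],
    [0,0,0],
    [0,0,0],
    [0,0,0],
    [0,0,0],
    [0,0,0],
    [0,0,0],
  ],
  twist=[0,0,0,0,0,0,0,0],
  gripper=1,
)

```text
t: 25.63
ee_pos: [580.2, -302.6, 111.9]
orientation: [[-0.998, 0.061, -0.0], [0.061, 0.998, 0.0], [0.0, 0.0, -1.0]]
ft_force: [-0.5, -0.6, 0.7]
grip_width: 85.1
grasp_force: 0.0
```

Call:
arm_command(
  xyz=[
    [0,0,-0.1],
    [0,0,-0.15],
    [0,0,-0.25],
    [0,0,-0.3],
    [0,0,0],
    [0,0,0],
  ],
  twist=[0,0,0,0,0,0],
)

```text
t: 26.13
ee_pos: [581.7, -303.4, 195.2]
orientation: [[-0.998, 0.061, 0.005], [0.061, 0.998, -0.002], [-0.005, -0.002, -1.0]]
ft_force: [0.2, -0.2, -0.9]
grip_width: 85.3
grasp_force: 0.0
```

```bash
python3 - <<'E'
from h import *
s=observe();p=s["ee_pos"];print(p,head(s["orientation"]),s["grip_width"])
f=save("top","t9");print(topcols(f))
cv2.imwrite("pics/t9c.png",cv2.resize(f[120:230,290:490],None,fx=4,fy=4,interpolation=cv2.INTER_CUBIC)[:,:,::-1])
E
```

```text
[ 581.6904547  -303.38747792  195.22849715] 176.4975084990237 85.3357881277092
{'y': ([627.8, 42.9], 8.8, 178), 'g': ([673.7, -65.6], 14.0, 136), 'b': None}
```

View pics/t9c.png

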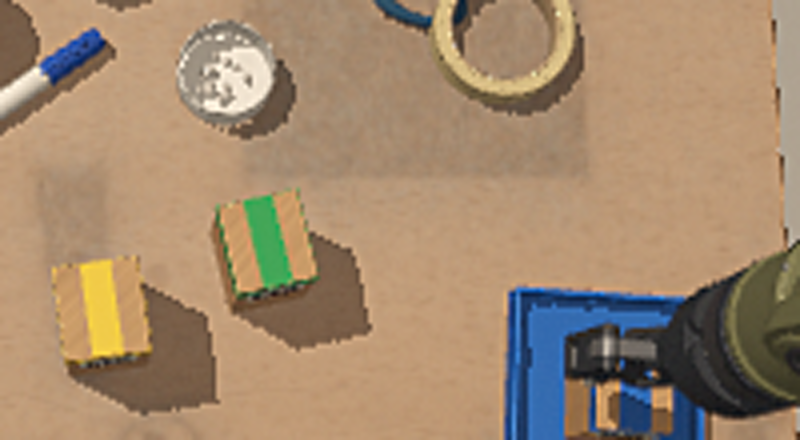

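```bash
python3 - <<'E'
from h import *
print(box([(216,207),(298,189),(317,280),(237,298)],83,(290,120,4)))
plan([(581,-250,190,180),(671.5,-66,190,193)],vmax=28)
E
```

```text
(array([671.6, -64.7]), 11.8, [61.7, 61.6, 55.2, 53.5])
{"xyz": [[0.01, 0.26, 0.02], [0.011, 0.268, 0.014], [-0.11, 0.23, 0.0], [-0.12, 0.23, 0.0], [-0.13, 0.22, 0.0], [-0.13, 0.22, 0.0], [-0.14, 0.22, 0.0], [-0.14, 0.21, 0.0]] , "twist": [-0.039, -0.039, -0.036, -0.036, -0.036, -0.036, -0.036, -0.036] }
{"xyz": [[-0.15, 0.21, 0.0], [-0.16, 0.198, 0.0]] , "twist": [-0.036, -0.037] }
end [671.5 -66.  190. ] 193.0 10
```

Call:
arm_command(
  xyz=[
    [0.01,0.26,0.02],
    [0.01,0.27,0.01],
    [-0.11,0.23,0],
    [-0.12,0.23,0],
    [-0.13,0.22,0],
    [-0.13,0.22,0],
    [-0.14,0.22,0],
    [-0.14,0.21,0],
  ],
  twist=[-0.039,-0.039,-0.036,-0.036,-0.036,-0.036,-0.036,-0.036],
)

```text
t: 26.85
ee_pos: [647.6, -109.9, 187.6]
orientation: [[-0.985, -0.17, -0.002], [-0.17, 0.985, 0.0], [0.002, 0.001, -1.0]]
ft_force: [0.6, 0.3, 0.4]
grip_width: 85.3
grasp_force: 0.0
```

Call:
arm_command(
  xyz=[
    [-0.15,0.21,0],
    [-0.16,0.21,0],
    [0,0,0],
    [0,0,0],
    [0,0,0],
    [0,0,0],
  ],
  twist=[-0.036,-0.037,0,0,0,0],
)

```text
t: 27.35
ee_pos: [670.1, -65.2, 188.4]
orientation: [[-0.975, -0.224, -0.001], [-0.224, 0.975, -0.0], [0.001, 0.0, -1.0]]
ft_force: [0.3, -0.3, 1.3]
grip_width: 85.2
grasp_force: 0.0
```

```bash
python3 - <<'E'
from h import *
s=observe();p=s["ee_pos"];print(p,head(s["orientation"]),s["grip_width"])
plan([(671.8,-65,108,192.5)],vmax=20)
ci=camera_info("wrist");f=save("wrist","w10");hsv=cv2.cvtColor(f,cv2.COLOR_RGB2HSV)
m=cv2.inRange(hsv,(55,120,60),(80,255,255));ys,xs=np.where(m>0)
P=np.array([onz("wrist",(x,y),83,ci)[:2] for x,y in zip(xs,ys)]);k=np.linalg.norm(P-[672,-65],axis=1)<50
print(k.sum(),P[k].mean(0),P[k].min(0),P[k].max(0)); w=np.linalg.eigh(np.cov(P[k].T))[1][:,1];print(np.degrees(np.arctan(w[1]/w[0])))
f=save("top","t10");print(topcols(f))
E
```

```text
[670.07197022 -65.2097329  188.35559567] -167.05653256726728 85.24993130302381
{"xyz": [[-0.0, -0.0, 0.16], [-0.0, -0.0, 0.16], [-0.01, -0.0, 0.16], [-0.0, -0.0, 0.16], [-0.007, -0.002, 0.164]] , "twist": [0.002, 0.002, 0.002, 0.002, 0.002] }
end [671.8 -65.  108. ] -167.5 5
1642 [670.16843896 -68.26467673] [ 636.40347778 -100.06641748] [703.93581427 -48.41437096]
13.133520224351411
{'y': ([628.0, 43.0], 8.4, 178), 'g': None, 'b': None}
```

View pics/w10.png

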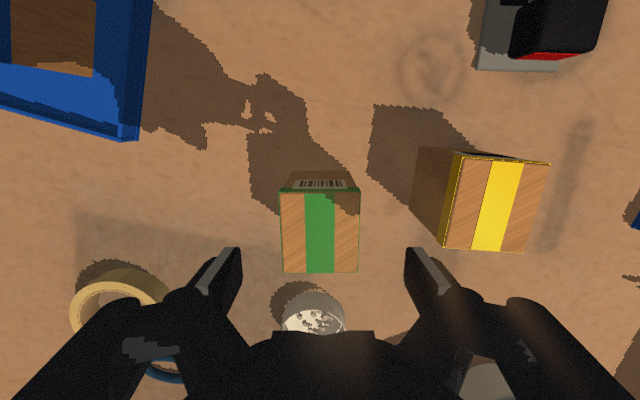

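Call:
arm_command(
  xyz=[
    [0,0,0.16],
    [0,0,0.16],
    [-0.01,0,0.16],
    [0,0,0.16],
    [0,0,0.16],
    [0,0,0],
    [0,0,0],
  ],
  twist=[0,0,0,0,0,0,0],
)

```text
t: 28.03
ee_pos: [670.8, -64.8, 108.3]
orientation: [[-0.975, -0.224, -0.002], [-0.224, 0.975, 0.0], [0.002, 0.001, -1.0]]
ft_force: [0.5, -1.1, -0.5]
grip_width: 85.7
grasp_force: 0.0
```

Call:
arm_command(
  xyz=[
    [0,0,0],
    [0,0,0],
    [0,0,0],
    [0,0,0],
    [0,0,0],
    [0,0,0],
    [0,0,0],
    [0,0,0],
  ],
  twist=[0,0,0,0,0,0,0,0],
  gripper=-1,
)

```text
t: 28.7
ee_pos: [672.9, -64.3, 110.7]
orientation: [[-0.974, -0.225, 0.003], [-0.225, 0.974, -0.001], [-0.003, -0.001, -1.0]]
ft_force: [-0.0, -1.5, 6.3]
grip_width: 53.7
grasp_force: 63.7
```

```bash
python3 - <<'E'
from h import *
s=observe();p=s["ee_pos"];print(p,head(s["orientation"]),s["grip_width"],s["grasp_force"])
plan([(p[0]-30,p[1],p[2]+75,193),(490,-297.5,p[2]+75,176.6)],vmax=28)
E
```

```text
[672.93756821 -64.34485981 110.67754454] -166.99441365508355 53.67140813988508 63.66468071937561
{"xyz": [[0.1, 0.02, -0.25], [0.1, 0.02, -0.25], [0.092, 0.028, -0.25], [0.2, -0.19, 0.0], [0.2, -0.2, 0.0], [0.19, -0.2, 0.0], [0.18, -0.21, 0.0], [0.18, -0.22, 0.0]] , "twist": [0.0, 0.0, 0.0, 0.036, 0.037, 0.036, 0.037, 0.036] }
{"xyz": [[0.17, -0.22, 0.0], [0.17, -0.22, 0.0], [0.16, -0.23, 0.0], [0.15, -0.23, 0.0], [0.144, -0.243, 0.0]] , "twist": [0.037, 0.036, 0.037, 0.036, 0.037] }
end [ 490.  -297.5  185.7] -183.4 13
```

Call:
arm_command(
  xyz=[
    [0,0,-0.15],
    [0.1,0.02,-0.25],
    [0.1,0.02,-0.28],
    [0.09,0.03,-0.28],
    [0.2,-0.19,0],
    [0.2,-0.2,0],
    [0.19,-0.2,0],
    [0.18,-0.21,0],
  ],
  twist=[0,0,0,0,0.036,0.037,0.036,0.037],
)

```text
t: 29.37
ee_pos: [580.0, -157.1, 205.2]
orientation: [[-0.994, -0.112, 0.0], [-0.112, 0.994, 0.0], [-0.0, 0.0, -1.0]]
ft_force: [1.2, -0.6, -1.2]
grip_width: 53.4
grasp_force: 63.4
```

Call:
arm_command(
  xyz=[
    [0.18,-0.22,0],
    [0.17,-0.22,0],
    [0.17,-0.22,0],
    [0.16,-0.23,0],
    [0.15,-0.23,0],
    [0.14,-0.24,0],
    [0,0,0],
    [0,0,0],
  ],
  twist=[0.036,0.037,0.036,0.037,0.036,0.037,0,0],
)

```text
t: 30.03
ee_pos: [488.7, -297.6, 205.0]
orientation: [[-0.998, 0.062, -0.0], [0.062, 0.998, 0.0], [0.0, 0.0, -1.0]]
ft_force: [-0.3, 0.1, -0.8]
grip_width: 53.2
grasp_force: 63.6
```

Call:
arm_command(
  xyz=[
    [0,0,0],
    [0,0,0],
    [0,0,0],
    [0,0,0],
  ],
  twist=[0,0,0,0],
)

```text
t: 30.37
ee_pos: [490.0, -295.9, 205.0]
orientation: [[-0.998, 0.058, -0.0], [0.058, 0.998, 0.0], [0.0, 0.0, -1.0]]
ft_force: [0.3, 0.3, -0.4]
grip_width: 53.3
grasp_force: 63.6
```

```bash
python3 - <<'E'
from h import *
s=observe();p=s["ee_pos"];print(p,head(s["orientation"]),s["grip_width"],s["grasp_force"])
plan([(490,-297.5,119.7,176.6)],vmax=18)
print(topcols())
f=save("top","t11")
cv2.imwrite("pics/t11c.png",cv2.resize(f[150:330,390:490],None,fx=3,fy=3,interpolation=cv2.INTER_CUBIC)[:,:,::-1])
E
```

```text
[ 490.02629799 -295.88998046  204.95816267] 176.67668086344506 53.27315155808565 63.603923320770264
{"xyz": [[-0.0, -0.0, 0.17], [-0.0, -0.0, 0.17], [-0.0, -0.01, 0.17], [-0.0, -0.0, 0.17], [-0.001, -0.006, 0.173]] , "twist": [0.0, 0.0, 0.001, 0.0, 0.001] }
end [ 490.  -297.5  119.7] 176.6 5
{'y': ([627.9, 43.1], 8.1, 174), 'g': None, 'b': None}
```

View pics/t11c.png

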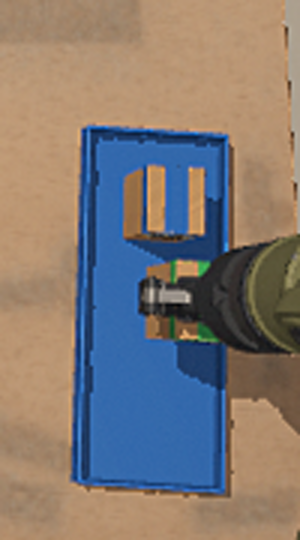

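Call:
arm_command(
  xyz=[
    [0,-0.01,0.17],
    [0,0,0.17],
    [0,0,0.17],
    [0,0,0.17],
    [0,0,0.17],
    [0,0,0],
    [0,0,0],
  ],
  twist=[0,0,0,0,0,0,0],
)

```text
t: 31.05
ee_pos: [488.9, -297.1, 119.3]
orientation: [[-0.998, 0.059, -0.002], [0.059, 0.998, 0.001], [0.002, 0.001, -1.0]]
ft_force: [-0.2, 0.4, -1.2]
grip_width: 53.3
grasp_force: 63.6
```

Call:
arm_command(
  xyz=[
    [0,0,0.02],
    [0,0,0.02],
    [0,0,0.01],
    [0,0,0],
    [0,0,0],
    [0,0,0],
  ],
  twist=[0,0,0,0,0,0],
)

```text
t: 31.55
ee_pos: [489.6, -297.8, 115.4]
orientation: [[-0.998, 0.06, 0.0], [0.06, 0.998, -0.0], [-0.0, -0.0, -1.0]]
ft_force: [0.4, 0.1, -0.7]
grip_width: 53.6
grasp_force: 63.6
```

Call:
arm_command(
  xyz=[
    [0,0,0.01],
    [0,0,0],
    [0,0,0],
  ],
  twist=[0,0,0],
)

```text
t: 31.8
ee_pos: [489.6, -297.9, 114.7]
orientation: [[-0.998, 0.06, 0.001], [0.06, 0.998, -0.0], [-0.001, -0.0, -1.0]]
ft_force: [-2.0, 0.6, 5.6]
grip_width: 53.0
grasp_force: 63.9
```

Contact; release and rise.

Call:
arm_command(
  xyz=[
    [0,0,0],
    [0,0,0],
    [0,0,0],
    [0,0,0],
    [0,0,0],
    [0,0,0],
    [0,0,0],
    [0,0,0],
  ],
  twist=[0,0,0,0,0,0,0,0],
  gripper=1,
)

```text
t: 32.47
ee_pos: [489.4, -297.7, 114.0]
orientation: [[-0.998, 0.06, -0.0], [0.06, 0.998, 0.0], [0.0, 0.0, -1.0]]
ft_force: [0.2, -0.6, -0.1]
grip_width: 84.8
grasp_force: 0.0
```

Call:
arm_command(
  xyz=[
    [0,0,-0.1],
    [0,0,-0.15],
    [0,0,-0.25],
    [0,0,-0.3],
    [0,0,0],
    [0,0,0],
  ],
  twist=[0,0,0,0,0,0],
)

```text
t: 32.97
ee_pos: [490.8, -298.6, 196.7]
orientation: [[-0.998, 0.06, 0.004], [0.06, 0.998, -0.003], [-0.004, -0.002, -1.0]]
ft_force: [-0.3, -0.8, 0.3]
grip_width: 85.8
grasp_force: 0.0
```

```bash
python3 - <<'E'
from h import *
s=observe();p=s["ee_pos"];print(p,head(s["orientation"]),s["grip_width"]);print(topcols())
plan([(627.2,42.8,195,188.3)],vmax=30)
E
```

```text
[ 490.8305951  -298.5625757   196.72750968] 176.58736254691868 85.75732976674904
{'y': ([627.9, 43.1], 8.3, 175), 'g': None, 'b': None}
{"xyz": [[-0.09, 0.27, 0.0], [-0.09, 0.27, 0.0], [-0.1, 0.26, 0.0], [-0.1, 0.26, 0.0], [-0.11, 0.26, 0.0], [-0.11, 0.26, 0.0], [-0.11, 0.26, 0.0], [-0.12, 0.26, 0.0]] , "twist": [-0.02, -0.02, -0.02, -0.02, -0.02, -0.02, -0.02, -0.02] }
{"xyz": [[-0.12, 0.25, 0.0], [-0.13, 0.25, 0.0], [-0.13, 0.25, 0.0], [-0.14, 0.25, 0.0], [-0.138, 0.252, 0.001]] , "twist": [-0.02, -0.02, -0.02, -0.02, -0.02] }
end [627.2  42.8 195. ] 188.3 13
```

Call:
arm_command(
  xyz=[
    [-0.09,0.27,0],
    [-0.09,0.27,0],
    [-0.1,0.26,0],
    [-0.1,0.26,0],
    [-0.11,0.26,0],
    [-0.11,0.26,0],
    [-0.11,0.26,0],
    [-0.12,0.26,0],
  ],
  twist=[-0.02,-0.02,-0.02,-0.02,-0.02,-0.02,-0.02,-0.02],
)

```text
t: 33.68
ee_pos: [572.7, -86.5, 192.6]
orientation: [[-0.998, -0.067, -0.003], [-0.067, 0.998, 0.0], [0.003, 0.001, -1.0]]
ft_force: [0.6, -0.5, -0.5]
grip_width: 85.4
grasp_force: 0.0
```

Call:
arm_command(
  xyz=[
    [-0.12,0.25,0],
    [-0.13,0.25,0],
    [-0.13,0.25,0],
    [-0.14,0.25,0],
    [-0.14,0.25,0],
    [0,0,0],
    [0,0,0],
    [0,0,0],
  ],
  twist=[-0.02,-0.02,-0.02,-0.02,-0.02,0,0,0],
)

```text
t: 34.35
ee_pos: [626.0, 42.6, 192.8]
orientation: [[-0.99, -0.144, -0.002], [-0.144, 0.99, -0.001], [0.003, -0.0, -1.0]]
ft_force: [-0.1, -0.8, -0.8]
grip_width: 85.3
grasp_force: 0.0
```

Call:
arm_command(
  xyz=[
    [0,0,0],
    [0,0,0],
  ],
  twist=[0,0],
)

```text
t: 34.52
ee_pos: [626.4, 41.8, 193.7]
orientation: [[-0.99, -0.143, -0.001], [-0.143, 0.99, -0.0], [0.001, -0.0, -1.0]]
ft_force: [-0.1, -0.1, 0.8]
grip_width: 85.4
grasp_force: 0.0
```

```bash
python3 - <<'E'
from h import *
s=observe();p=s["ee_pos"];print(p,head(s["orientation"]),s["grip_width"])
plan([(627.2,42.8,112,188.3)],vmax=20)
ci=camera_info("wrist");f=save("wrist","w12")
cv2.imwrite("pics/w12c.png",f[100:300,150:490,::-1])
h=28;yw=np.radians(8.3);R=np.array([[np.cos(yw),-np.sin(yw)],[np.sin(yw),np.cos(yw)]])
for c in[(31,28),(31,-28),(-31,-28),(-31,28)]: q=R@c+[627.2,42.8]; print(proj("wrist",(q[0],q[1],86),ci)-[150,100])
E
```

```text
[626.3903692   41.76398838 193.68485116] -171.79980154023153 85.36021805111483
{"xyz": [[-0.0, 0.0, 0.16], [-0.0, 0.0, 0.16], [-0.0, 0.0, 0.17], [-0.0, 0.0, 0.16], [-0.01, 0.009, 0.167]] , "twist": [-0.0, -0.001, -0.0, -0.001, -0.0] }
end [627.3  42.8 112. ] -171.7 5
[212.98224049 169.92476024]
[135.81077076 169.99431246]
[132.1259072   86.91631214]
[216.75015103  86.82047124]
```

View pics/w12c.png

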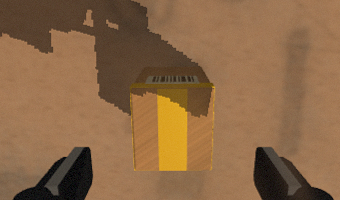

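Yellow's top matches the predicted corners.

Call:
arm_command(
  xyz=[
    [0,0.01,0.16],
    [0,0,0.16],
    [0,0,0.17],
    [-0.01,0,0.16],
    [0,0,0.17],
    [0,0,0],
    [0,0,0],
  ],
  twist=[0,0,0,0,0,0,0],
)

```text
t: 35.15
ee_pos: [626.9, 43.3, 111.4]
orientation: [[-0.99, -0.143, -0.002], [-0.143, 0.99, -0.0], [0.002, 0.0, -1.0]]
ft_force: [0.1, 0.5, 1.0]
grip_width: 85.7
grasp_force: 0.0
```

Call:
arm_command(
  xyz=[
    [0,0,0],
    [0,0,0],
    [0,0,0],
    [0,0,0],
    [0,0,0],
    [0,0,0],
    [0,0,0],
    [0,0,0],
  ],
  twist=[0,0,0,0,0,0,0,0],
  gripper=-1,
)

```text
t: 35.82
ee_pos: [628.9, 44.0, 113.6]
orientation: [[-0.99, -0.144, 0.003], [-0.144, 0.99, -0.0], [-0.003, -0.0, -1.0]]
ft_force: [-0.8, -1.2, 6.3]
grip_width: 55.5
grasp_force: 64.1
```

```bash
python3 - <<'E'
from h import *
s=observe();p=s["ee_pos"];print(p,head(s["orientation"]),s["grip_width"],s["grasp_force"])
plan([(p[0],p[1],p[2]+100,188.3),(500,-150,p[2]+100,182),(400.2,-292.2,p[2]+100,176.6)],vmax=30)
E
```

```text
[628.9284756   43.99233104 113.64118927] -171.7198857279485 55.5479095215048 64.12210822105408
{"xyz": [[0.0, 0.0, -0.25], [0.0, 0.0, -0.25], [0.0, 0.0, -0.25], [0.0, 0.0, -0.25], [0.19, -0.22, 0.0], [0.19, -0.22, 0.0], [0.19, -0.22, 0.0], [0.19, -0.22, 0.0]] , "twist": [-0.0, -0.0, -0.0, -0.0, 0.017, 0.018, 0.017, 0.018] }
{"xyz": [[0.18, -0.23, 0.0], [0.18, -0.23, 0.0], [0.18, -0.23, 0.0], [0.17, -0.236, 0.0], [0.17, -0.23, 0.0], [0.17, -0.23, 0.0], [0.17, -0.24, 0.0], [0.16, -0.24, 0.0]] , "twist": [0.017, 0.018, 0.017, 0.018, 0.02, 0.02, 0.02, 0.02] }
{"xyz": [[0.16, -0.24, 0.0], [0.161, -0.246, 0.0]] , "twist": [0.02, 0.02] }
end [ 400.2 -292.2  213.6] -183.4 18
```

Call:
arm_command(
  xyz=[
    [0,0,-0.2],
    [0,0,-0.25],
    [0,0,-0.25],
    [0,0,-0.3],
    [0.19,-0.22,0],
    [0.19,-0.22,0],
    [0.19,-0.22,0],
    [0.19,-0.22,0],
  ],
  twist=[0,0,0,0,0.017,0.018,0.017,0.018],
)

```text
t: 36.48
ee_pos: [562.5, -53.3, 212.3]
orientation: [[-0.996, -0.09, 0.0], [-0.09, 0.996, -0.0], [-0.0, -0.0, -1.0]]
ft_force: [-0.1, -0.4, -1.1]
grip_width: 55.4
grasp_force: 63.8
```

Call:
arm_command(
  xyz=[
    [0.18,-0.23,0],
    [0.18,-0.23,0],
    [0.18,-0.23,0],
    [0.17,-0.236,0],
    [0.17,-0.23,0],
    [0.17,-0.23,0],
    [0.17,-0.24,0],
    [0.16,-0.24,0],
  ],
  twist=[0.017,0.018,0.017,0.018,0.02,0.02,0.02,0.02],
)

```text
t: 37.15
ee_pos: [431.8, -245.6, 212.2]
orientation: [[-1.0, 0.029, 0.0], [0.029, 1.0, -0.0], [-0.0, -0.0, -1.0]]
ft_force: [0.1, -0.5, -1.0]
grip_width: 55.5
grasp_force: 63.8
```

Call:
arm_command(
  xyz=[
    [0.16,-0.24,0],
    [0.16,-0.246,0],
    [0,0,0],
    [0,0,0],
    [0,0,0],
    [0,0,0],
  ],
  twist=[0.02,0.02,0,0,0,0],
)

```text
t: 37.65
ee_pos: [399.6, -291.4, 212.0]
orientation: [[-0.998, 0.058, 0.0], [0.058, 0.998, 0.0], [-0.0, 0.0, -1.0]]
ft_force: [0.8, 0.0, -0.6]
grip_width: 55.7
grasp_force: 64.1
```

```bash
python3 - <<'E'
from h import *
s=observe();p=s["ee_pos"];print(p,head(s["orientation"]),s["grip_width"],s["grasp_force"])
plan([(400.2,-292.2,122.6,176.6)],vmax=18)
E
```

```text
[ 399.6218471  -291.43702994  212.03927911] 176.65506306744226 55.66850944397311 64.05158042907715
{"xyz": [[-0.0, -0.0, 0.18], [-0.0, -0.0, 0.18], [-0.0, -0.0, 0.18], [-0.0, -0.0, 0.18], [-0.006, -0.007, 0.174]] , "twist": [0.0, 0.0, 0.0, 0.001, 0.0] }
end [ 400.2 -292.2  122.6] 176.6 5
```

Call:
arm_command(
  xyz=[
    [0,-0.01,0.18],
    [0,0,0.18],
    [0,0,0.18],
    [0,0,0.18],
    [0,0,0.17],
    [0,0,0],
    [0,0,0],
  ],
  twist=[0,0,0,0,0,0,0],
)

```text
t: 38.23
ee_pos: [399.0, -291.9, 122.5]
orientation: [[-0.998, 0.058, -0.002], [0.058, 0.998, 0.001], [0.002, 0.001, -1.0]]
ft_force: [0.3, 0.4, -0.8]
grip_width: 55.4
grasp_force: 64.0
```

Call:
arm_command(
  xyz=[
    [0,0,0.02],
    [0,0,0.02],
    [0,0,0.01],
    [0,0,0],
    [0,0,0],
    [0,0,0],
  ],
  twist=[0,0,0,0,0,0],
)

```text
t: 38.73
ee_pos: [399.2, -293.3, 118.3]
orientation: [[-0.998, 0.06, 0.0], [0.06, 0.998, -0.0], [-0.0, -0.0, -1.0]]
ft_force: [-0.3, 0.2, -1.3]
grip_width: 55.3
grasp_force: 64.0
```

Call:
arm_command(
  xyz=[
    [0,0,0.01],
    [0,0,0],
    [0,0,0],
  ],
  twist=[0,0,0],
)

```text
t: 38.98
ee_pos: [399.2, -293.4, 117.6]
orientation: [[-0.998, 0.06, 0.001], [0.06, 0.998, -0.0], [-0.001, -0.0, -1.0]]
ft_force: [-1.6, 0.7, 6.0]
grip_width: 55.3
grasp_force: 64.3
```

Contact; release, rise, and move aside.

Call:
arm_command(
  xyz=[
    [0,0,0],
    [0,0,0],
    [0,0,0],
    [0,0,0],
    [0,0,0],
    [0,0,0],
    [0,0,0],
    [0,0,0],
  ],
  twist=[0,0,0,0,0,0,0,0],
  gripper=1,
)

```text
t: 39.65
ee_pos: [399.1, -293.1, 117.0]
orientation: [[-0.998, 0.06, -0.0], [0.06, 0.998, 0.0], [0.0, 0.0, -1.0]]
ft_force: [-0.4, -0.3, 0.3]
grip_width: 85.3
grasp_force: 0.0
```

Call:
arm_command(
  xyz=[
    [0,0,-0.1],
    [0,0,-0.15],
    [0,0,-0.25],
    [0,0,-0.3],
    [0,0,-0.3],
    [0,0,-0.2],
    [0,0,0],
  ],
  twist=[0,0,0,0,0,0,0],
)

```text
t: 40.23
ee_pos: [401.1, -294.6, 252.4]
orientation: [[-0.998, 0.059, 0.006], [0.059, 0.998, -0.005], [-0.007, -0.004, -1.0]]
ft_force: [-0.9, 0.0, 0.4]
grip_width: 85.2
grasp_force: 0.0
```

Call:
arm_command(
  xyz=[
    [0,0.2,0],
    [0,0.3,0],
    [0,0.3,0],
    [0,0.3,0],
    [0,0.3,0],
    [0,0.2,0],
    [0,0,0],
    [0,0,0],
  ],
  twist=[0,0,0,0,0,0,0,0],
)

```text
t: 40.9
ee_pos: [408.5, -132.7, 247.1]
orientation: [[-0.998, 0.057, -0.0], [0.057, 0.998, -0.0], [0.0, -0.0, -1.0]]
ft_force: [-0.1, -0.6, 0.6]
grip_width: 85.4
grasp_force: 0.0
```

```bash
python3 - <<'E'
from h import *
s=observe();print(s["ee_pos"],s["joint_vel"],s["t"]); f=save("top","t13");g=save("side","s13")
I=np.vstack([cv2.resize(f[120:340,180:480],(600,440))[:,:],])
g2=cv2.resize(g[140:400,180:440],(200,200))
cv2.imwrite("pics/m13.png",np.hstack([I,np.vstack([g2,g2[:0],np.zeros((240,200,3),np.uint8)])])[:,:,::-1])
E
```

```text
[ 408.50593311 -132.71468535  247.0698672 ] [-0.03367722  0.01179916  0.01328116 -0.0054678  -0.00586563 -0.00540872] 40.9
```

View pics/m13.png

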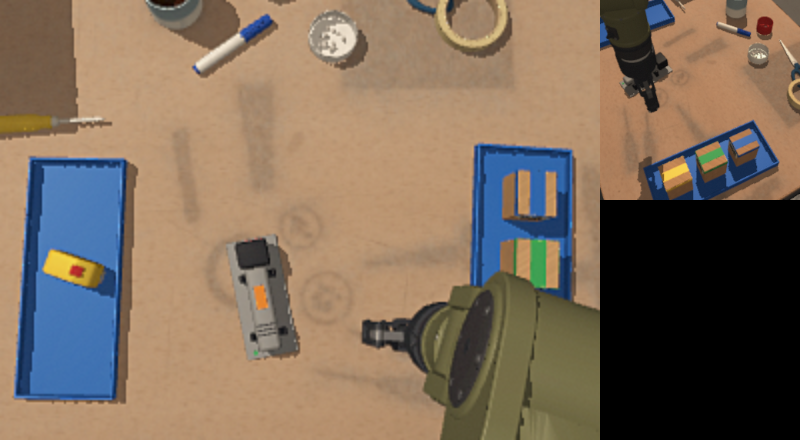

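All three cartons stand upright in the right tray, the scanner is seated, and the bystanders have not moved.

```bash
python3 -c "
from station import hand_in
print(hand_in())"
```

```text
the job is handed in; nothing more can be done
None
```

The job is handed in (no verdict came back): I scanned yellow, blue and green in order (no red carton was there), laid the scanner back in its cradle, and stood all three cartons upright in the right-hand tray, the empty one.

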